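Pack the cookie stamps into their round tin and snap it shut

ROBOT

A 6-joint arm with a two-finger parallel gripper is mounted at the origin on a cart in front of the work surface, level with it; the furniture and walls round the work are solid. World frame = base frame: x ahead of the robot, y to its left, z up, the work surface at z = 0. Lengths are in mm, angles in rad, forces in N, time in s.
With the tool pointing down it reaches from about 425 to 925 mm from the base axis. Payload 12.5 kg.
Tool frame: the origin (TCP) lies at the very end of the fingers, on their centre line; the grasp point (between the pads) lies 19 mm behind it; z points along the fingers, y is the line along which they close (so a half turn about z gives the same grasp; the last joint's range is limited). The gripper opens to 85 mm and grips with 20 to 120 N. Pads are 22 mm wide; open, the fingers measure 114 mm over their backs; the gripper's body (76 mm by 85 mm) begins 54 mm behind the grasp point. The pads swing forward as they close: fully open they stand 13 mm farther back than shut.
Start: joints at [1.1, 0.491, 1.559, -0, 1.092, -0.106], TCP at [222.962, 583.897, 204.627] pointing down, gripper open.
Joint ranges: [-3.1, 3.1], [-0.84, 2.19], [0.05, 2.79], [-1.13, 4.28], [0.06, 2.93], [-2.69, 2.69]. Speed limits (rad/s): [2.22, 2.22, 2.79, 3.14, 3.14, 3.14].

INTERFACE

Orientations are given as [roll, pitch, yaw] about the fixed x, y, z axes, in that order (R = Rz(yaw) Ry(pitch) Rx(roll)).
In Python, from cell import monitor, viewer, order gives the robot as it stands. The module is installed in compiled form; this text tells all that it offers.
- The arm moves only by the tool send_rows, never from a script. Its argument "rows" is a list of rows, each a list of 4 numbers: the shift along the tool's x, y, z in m, then the turn about the tool's z in degrees. A call has 1 to 20 rows; each row is the pose to reach, as a shift and turn from the pose commanded when the call began, along the tool's axes at that moment; what a row does not reach only later rows make up. A row lasts 1/8 s, in which the tool goes at most 62.5 mm and 10.7 degrees, less where a joint would pass 70% of its speed; a pose out of reach is approached as far as the arm can. A call with a gripper value outside its range is refused whole. "claw" is the finger opening in m, from 0 to 0.0854, set as the call begins (left out, the last holds). The fingers move at their own pace and stop on an object; the grip force is fixed at half the most. Time passes only in rows, so rows that repeat a pose let the fingers close. It gives the time, the measured TCP pose, the force, the opening and the grip force at its end, in the units of the state.
- monitor.sense(): the state, without advancing time (a new reading comes with each control period).
- viewer.capture(name): name is "scene" or "top" or "wrist"; returns the picture (384x512x3 uint8, red, green, blue); there is no depth.
- viewer.camera_info(name): a dict with "fx", "fy", "cx", "cy" (pixels), "k1" (the pictures are not rectified: a ray, as slopes to the right and down, at radius r is drawn at 1 + k1 r^2 times it, then the intrinsics apply), "cam_to_world" (4x4, takes a point from camera to world coordinates). Camera axes: x right, y down, z forward; pixel columns grow to the right and rows downward; lengths in mm; the calibration is good to about 2 mm. A picture is of the moment at which its call begins: read the wrist's pose just before it. camera_info takes no time and is no camera call; for the wrist camera it gives the pose at the moment of the call.
- order.job_done(): hands the job in; it is judged then, once.
The state is a dict: "t": time; "joint_positions": joint angles; "qvel": joint speeds; "effort": joint torques, N m; "tool_pos": TCP position; "tool_rot": TCP orientation; "contact_force": force on the tool from outside, world axes, zero at the start; "torque": the same for the moment, N m; "gripper_width": opening from 0.0 (shut) to 1.0 (fully open); "finger_force": force on a finger pad.
Only numpy, scipy, OpenCV 4.12 (cv2) and the standard library are available. Lean on these libraries where they do the work, as an engineer would, in place of code of your own. Each camera call takes 0.05 s, during which the arm holds its last target. There are 200 camera calls.

TASK

Put the whole set of seven cookie stamps away in the round blue tin: stood upright and flat on its floor, one in the middle and six around it, the astray one already inside put right as well. Then push the hinged lid shut until it snaps home on its catch, and let go. Leave the pepper mill, the spice jar and the honey jar that stand among the stamps where they are.

Things in the scene. Friction and masses are not known exactly. Their poses are not given: they have to be found in the camera images.
- tin: round blue storage tin that stays put on the worktop: 204 mm outside, 198 mm inside diameter, wall 3 mm thick and 70 mm high, inner floor 4 mm thick. The origin is the centre of its underside; its x points level from the front catch to the hinge (roughly to the robot's left), z up. Seven stamps just fit flat in it: one in the middle and six round it, middle to middle 65 mm, with 3 mm to spare at every neighbour and at the wall.
- tin_lid (a joint): hinge angle of the tin's lid (rad): 0 fully shut, 2.1 fully open; it starts wide open, leaning outwards past upright. The hinge is stiff, 0.35 N m, so the lid stays where it is left. At about 0.05 to 0.08 the lid's tongue meets the sprung catch; pressing the front edge down with about 5 to 12 N snaps it under the catch, and it then stays at about 0.
- lid_hinge (a point): point on the middle of the lid's hinge axis, 106 mm from the tin's axis and 70 mm above the tin's underside; the hinge axis is along the tin's y.
- lid_front (a point): point on the outer (upper when shut) face of the lid near its front edge, opposite the hinge, 209 mm from the hinge axis. The lid is a disc 206 mm across and 6 mm thick (its outer face 7.5 mm off the hinge axis), with a steel tab over the catch that reaches 220 mm from the hinge axis; the point's z is the outward normal of that face, its x points to the hinge.
- stamp1_mid (a point): cookie stamp, 62 mm diameter, 62 mm tall: a white ceramic disc 62 mm across and 18 mm high (its lower edge bevelled 3.5 mm), with an upright round wooden handle on its middle, 24 mm diameter, from 18 to 62 mm above the underside (the top 6 mm tapers). About 0.12 kg. The point is on its axis, 31 mm above its underside; z points up along the handle. At the start it stands on the worktop.
- stamp2_mid (a point): cookie stamp, 62 mm diameter, 62 mm tall: a terracotta disc 62 mm across and 18 mm high (its lower edge bevelled 3.5 mm), with an upright round wooden handle on its middle, 24 mm diameter, from 18 to 62 mm above the underside (the top 6 mm tapers). About 0.12 kg. The point is on its axis, 31 mm above its underside; z points up along the handle. At the start it stands on the worktop.
- stamp3_mid (a point): cookie stamp, 62 mm diameter, 62 mm tall: a white ceramic disc 62 mm across and 18 mm high (its lower edge bevelled 3.5 mm), with an upright round wooden handle on its middle, 24 mm diameter, from 18 to 62 mm above the underside (the top 6 mm tapers). About 0.12 kg. The point is on its axis, 31 mm above its underside; z points up along the handle. At the start it stands on the worktop.
- stamp4_mid (a point): cookie stamp, 62 mm diameter, 62 mm tall: a terracotta disc 62 mm across and 18 mm high (its lower edge bevelled 3.5 mm), with an upright round wooden handle on its middle, 24 mm diameter, from 18 to 62 mm above the underside (the top 6 mm tapers). About 0.12 kg. The point is on its axis, 31 mm above its underside; z points up along the handle. At the start it already stands against the tin's wall in a good ring place, next to the other such ones.
- stamp5_mid (a point): cookie stamp, 62 mm diameter, 62 mm tall: a white ceramic disc 62 mm across and 18 mm high (its lower edge bevelled 3.5 mm), with an upright round wooden handle on its middle, 24 mm diameter, from 18 to 62 mm above the underside (the top 6 mm tapers). About 0.12 kg. The point is on its axis, 31 mm above its underside; z points up along the handle. At the start it already stands against the tin's wall in a good ring place, next to the other such ones.
- stamp6_mid (a point): cookie stamp, 62 mm diameter, 62 mm tall: a terracotta disc 62 mm across and 18 mm high (its lower edge bevelled 3.5 mm), with an upright round wooden handle on its middle, 24 mm diameter, from 18 to 62 mm above the underside (the top 6 mm tapers). About 0.12 kg. The point is on its axis, 31 mm above its underside; z points up along the handle. At the start it already stands against the tin's wall in a good ring place, next to the other such ones.
- stamp7_mid (a point): cookie stamp, 62 mm diameter, 62 mm tall: a white ceramic disc 62 mm across and 18 mm high (its lower edge bevelled 3.5 mm), with an upright round wooden handle on its middle, 24 mm diameter, from 18 to 62 mm above the underside (the top 6 mm tapers). About 0.12 kg. The point is on its axis, 31 mm above its underside; z points up along the handle. At the start it stands astray inside the tin, in no proper place.
- pepper_mill_mid (a point): dark wooden pepper mill, 58 mm diameter, 150 mm tall, a bystander standing among the loose stamps on the open worktop (the others at the back wall do not matter); the point is on its axis, 75 mm above its underside. Mind the wall cabinet over the back of the worktop: its front is 0.64 m ahead of the robot, its knobs 0.60 m, its underside 0.41 m above the worktop.
- spice_b_mid (a point): spice jar with green cap, 46 mm diameter, 106 mm tall, a bystander standing among the loose stamps on the open worktop (the others at the back wall do not matter); the point is on its axis, 53 mm above its underside
- jar_honey_mid (a point): honey jar with dark lid, 62 mm diameter, 86 mm tall, a bystander standing among the loose stamps on the open worktop (the others at the back wall do not matter); the point is on its axis, 43 mm above its underside
There are look-alikes about, which are no part of the job. What is shaped like the part that bears stamp2_mid but green or turquoise is not meant.

How it is judged (in metres and radians):
On the way:
1. all seven stamps stand flat in the tin while the lid is still open (horizontal distance between each of stamp1_mid, stamp2_mid, stamp3_mid, stamp4_mid, stamp5_mid, stamp6_mid, stamp7_mid and tin below 0.0715 m and z of stamp1_mid in the frame of tin between 0.03 and 0.04 m and angle between each of stamp1_mid, stamp2_mid, stamp3_mid, stamp4_mid, stamp5_mid, stamp6_mid, stamp7_mid's own z axis and vertical below 0.09 rad and z of stamp2_mid in the frame of tin between 0.03 and 0.04 m and z of stamp3_mid in the frame of tin between 0.03 and 0.04 m and z of stamp4_mid in the frame of tin between 0.03 and 0.04 m and z of stamp5_mid in the frame of tin between 0.03 and 0.04 m and z of stamp6_mid in the frame of tin between 0.03 and 0.04 m and z of stamp7_mid in the frame of tin between 0.03 and 0.04 m and value of joint tin_lid above 0.5 rad), for 0.2 s.
At the end, for the whole second after the job is handed in: All seven stamps stand on the tin's floor (their middles 30 to 40 mm above its underside, upright within 5 degrees, within 71.5 mm of the tin's axis, which only one in the middle and six round it can meet), and the lid is snapped shut (hinge angle below 0.02 rad) (horizontal distance between each of stamp1_mid, stamp2_mid, stamp3_mid, stamp4_mid, stamp5_mid, stamp6_mid, stamp7_mid and tin below 0.0715 m and z of stamp1_mid in the frame of tin between 0.03 and 0.04 m and angle between each of stamp1_mid, stamp2_mid, stamp3_mid, stamp4_mid, stamp5_mid, stamp6_mid, stamp7_mid's own z axis and vertical below 0.09 rad and z of stamp2_mid in the frame of tin between 0.03 and 0.04 m and z of stamp3_mid in the frame of tin between 0.03 and 0.04 m and z of stamp4_mid in the frame of tin between 0.03 and 0.04 m and z of stamp5_mid in the frame of tin between 0.03 and 0.04 m and z of stamp6_mid in the frame of tin between 0.03 and 0.04 m and z of stamp7_mid in the frame of tin between 0.03 and 0.04 m and value of joint tin_lid below 0.02 rad); the robot touches nothing.
It fails at once if the pepper mill is moved by more than 30 mm or tipped by more than 20 degrees (distance of pepper_mill_mid from where it was at the start of the episode above 0.03 m or angle between pepper_mill_mid's own z axis and vertical above 0.35 rad).
It fails at once if the spice jar is moved by more than 30 mm or tipped by more than 20 degrees (distance of spice_b_mid from where it was at the start of the episode above 0.03 m or angle between spice_b_mid's own z axis and vertical above 0.35 rad).
It fails at once if the honey jar is moved by more than 30 mm or tipped by more than 20 degrees (distance of jar_honey_mid from where it was at the start of the episode above 0.03 m or angle between jar_honey_mid's own z axis and vertical above 0.35 rad).
It also fails if it takes over 72 s, if anything falls off the work surface, if the arm or the gripper's body presses on something with over 40 N, if the wrist force passes 120 N, or if a joint passes its speed limit or range.

## Working session

There is one attempt and no reset: what is moved stays moved. The work goes in short steps, Python scripts to look and compute and a tool call to move; the robot and the scene stay as the last step left them, time stands still between calls to the robot, and variables do not carry over. Pictures are saved under pics/ and viewed, at most 10 in all, crops included, and the job is handed in when it is done.

Besides the shell and the picture viewer there is one more tool, called after ">>>" by a JSON object that holds its "method" and its "body", one argument or row to a line. send_rows: Moves the arm, as the interface text tells. Its arguments: {"type":"object","properties":{"rows":{"type":"array","items":{"type":"array","items":{"type":"number"}}},"claw":{"type":"number"}},"required":["rows"]}

```bash
mkdir -p pics; cat > h.py <<'E'
import numpy as np, cv2
from cell import monitor, viewer, order
def cap(n):
    ci=viewer.camera_info(n); im=viewer.capture(n); return im,ci
def ray(ci,u,v):
    x=(u-ci["cx"])/ci["fx"]; y=(v-ci["cy"])/ci["fy"]; a,b=x,y
    for _ in range(20):
        s=1+ci["k1"]*(a*a+b*b); a,b=x/s,y/s
    T=np.array(ci["cam_to_world"]); return T[:3,3],T[:3,:3]@np.array([a,b,1.])
def onz(ci,u,v,z):
    o,d=ray(ci,u,v); return o+d*(z-o[2])/d[2]
def proj(ci,P):
    T=np.array(ci["cam_to_world"]); p=T[:3,:3].T@(np.array(P,float)-T[:3,3]); a,b=p[0]/p[2],p[1]/p[2]
    s=1+ci["k1"]*(a*a+b*b); return np.array([a*s*ci["fx"]+ci["cx"],b*s*ci["fy"]+ci["cy"]])
E
python3 - <<'E'
from h import *
print(monitor.sense())
ims=[]
for n in("top","scene"):
    im,ci=cap(n); cv2.imwrite(f"pics/{n}_raw.png",im[:,:,::-1]); print(n,ci)
    cv2.imwrite(f"pics/{n}1.png",cv2.resize(im[:,:,::-1],(800,600),interpolation=cv2.INTER_CUBIC))
E
```

```text
{'t': 0.0, 'joint_positions': array([ 1.10041460e+00,  4.91570173e-01,  1.55951735e+00,  2.29612862e-06,
        1.09168951e+00, -1.05599119e-01]), 'qvel': array([-2.07353438e-05, -1.07823857e-03,  5.60133950e-04, -3.28344593e-04,
       -2.13578505e-03,  5.68184868e-04]), 'effort': array([-6.39472310e-04, -6.18459749e+01, -2.61590731e+01, -5.20180413e-05,
        4.11834859e-03,  4.68664723e-05]), 'tool_pos': array([222.81350543, 583.62748821, 203.99778091]), 'tool_rot': array([-3.14041508e+00, -1.26862620e-04,  2.77680891e+00]), 'contact_force': array([-0.07342454, -0.30705749,  0.39440036]), 'torque': array([-0.0159755 , -0.01766217,  0.02211385]), 'finger_force': 0.0, 'gripper_width': 0.9990233015872877}
top {'fx': 439.74741471858886, 'fy': 439.74741471858886, 'cx': 258.50969549972893, 'cy': 190.84088924303006, 'k1': -0.06673592439713859, 'cam_to_world': array([[ 2.06553924e-02, -9.91991281e-01,  1.24605988e-01,
         3.31814311e+02],
       [-9.99669028e-01, -2.24036906e-02, -1.26455377e-02,
        -8.49146738e+01],
       [ 1.53358972e-02, -1.24303548e-01, -9.92125717e-01,
         1.40801783e+03],
       [ 0.00000000e+00,  0.00000000e+00,  0.00000000e+00,
         1.00000000e+00]])}
scene {'fx': 459.5851707319931, 'fy': 459.5851707319931, 'cx': 244.14244202815237, 'cy': 192.90157633811316, 'k1': -0.0021859225337891386, 'cam_to_world': array([[ 5.28083417e-01, -7.59649370e-01,  3.79553342e-01,
        -1.29701337e+02],
       [-8.49128557e-01, -4.77849017e-01,  2.25035579e-01,
        -4.46292687e+02],
       [ 1.04210556e-02, -4.41127139e-01, -8.97384115e-01,
         1.51780682e+03],
       [ 0.00000000e+00,  0.00000000e+00,  0.00000000e+00,
         1.00000000e+00]])}
```

View pics/top1.png

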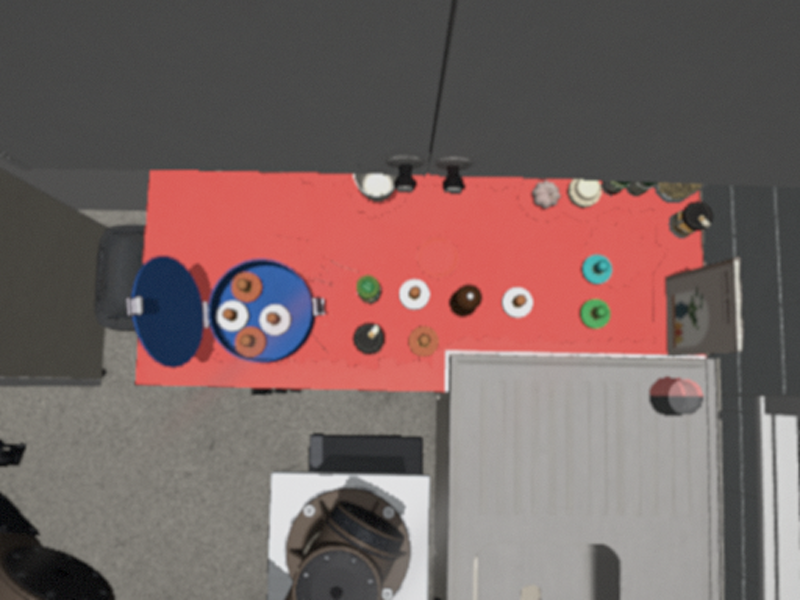

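View pics/scene1.png

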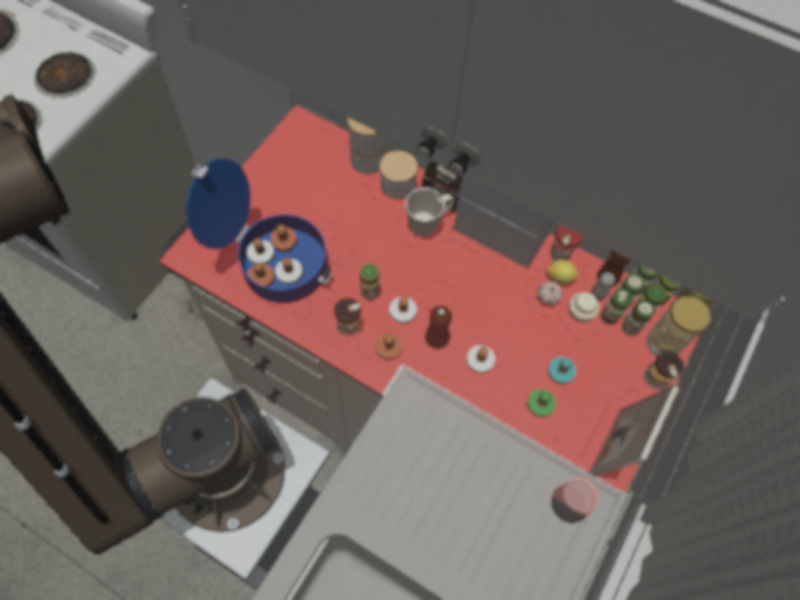

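The top view (800-px scale) shows:
- **Tin:** blue, centred at about (262,310), with the hinge at (207,313) and the catch at (320,306).
- **Stamps in the tin:** terracotta at (247,287) and (249,342) and white at (232,316) are in ring places. The white one at (275,319) is the astray one.
- **Loose stamps:** white at (414,293) and (518,302), terracotta at (423,341).
- **Look-alikes:** turquoise at (597,268) and green at (596,313). They are the wrong colour, so only the terracotta one is stamp2.
- **Bystanders:** spice jar (369,289), honey jar (369,337) and pepper mill (466,299).

```bash
python3 - <<'E'
from h import *
im=cv2.imread("pics/top_raw.png")[:,:,::-1].copy(); ci=viewer.camera_info("top")
hsv=cv2.cvtColor(im,cv2.COLOR_RGB2HSV)
for n,(u,v) in dict(tc1=(247,287),w_in=(232,316),tc2=(249,342),astray=(275,319),w1=(414,293),tc=(423,341),w2=(518,302)).items():
    print(n,hsv[int(v*.64),int(u*.64)+6],im[int(v*.64),int(u*.64)+6],hsv[int(v*.64)-6,int(u*.64)-3])
print(hsv[200,190],hsv[180,230])
white=((hsv[:,:,1]<60)&(hsv[:,:,2]>130)).astype(np.uint8)
terr=((hsv[:,:,0]<14)&(hsv[:,:,1]>80)&(hsv[:,:,2]<205)&(hsv[:,:,2]>90)).astype(np.uint8)
blue=((hsv[:,:,0]>100)&(hsv[:,:,0]<130)&(hsv[:,:,1]>110)).astype(np.uint8)
for nm,m,lo,hi in(("w",white,100,900),("t",terr,80,900),("b",blue,1500,9000)):
    cs,_=cv2.findContours(m,cv2.RETR_EXTERNAL,cv2.CHAIN_APPROX_NONE)
    for c in cs:
        h=cv2.convexHull(c); a=cv2.contourArea(h)
        if lo<a<hi and len(h)>5 and 120<c[:,0,1].mean()<240:
            e=cv2.fitEllipse(h); z={"w":16,"t":16,"b":70}[nm]
            print(nm,a,np.round(e[0],1),np.round(e[1],1),np.round(onz(ci,*e[0],z)[:2]))
# rim pixels: ends of catch/hinge
for p in((207,313),(320,306)): print(onz(ci,p[0]*.64,p[1]*.64,70))
for n,p,z in(("spice",(369,285),106),("honey",(369,337),86),("mill",(466,297),150)): print(n,onz(ci,p[0]*.64,p[1]*.64,z))
s=np.hstack([cv2.resize(im[155:240,125:215],None,fx=4.4,fy=4.4,interpolation=2),cv2.resize(im[155:240,210:300],None,fx=4.4,fy=4.4,interpolation=2)])
s2=cv2.resize(im[155:240,255:345],None,fx=4.4,fy=4.4,interpolation=2)
cv2.imwrite("pics/crop1.png",s[:,:,::-1])
E
```

```text
tc1 [  8 145 188] [188 111  81] [  9 148 179]
w_in [120   1 228] [227 227 228] [150   1 210]
tc2 [  7 128 179] [179 109  89] [  8 146 189]
astray [165   7 222] [222 216 219] [150   1 222]
w1 [120   1 224] [223 223 224] [ 90   2 228]
tc [  8 145 179] [179 105  77] [  9 145 188]
w2 [  0   2 209] [209 207 207] [110   3 230]
[116 108 160] [ 44 118 125]
w 133.0 [ 80.3 227.3] [13.1 21.4] [377. 461.]
w 310.0 [175.8 204.3] [19.9 20.7] [458. 159.]
w 317.0 [148.6 201.8] [20.3 21. ] [464. 246.]
w 277.0 [330.7 193.2] [18.9 19.3] [ 504. -334.]
w 272.0 [264.7 188. ] [19.  19.2] [ 516. -122.]
w 193.0 [472.1 194.1] [ 4.3 64.7] [ 512. -800.]
w 105.0 [ 67.5 137.5] [ 8.4 23.6] [668. 524.]
w 169.0 [349.3 123.7] [14.7 15.5] [ 735. -396.]
w 269.0 [374.  121.5] [18.7 20. ] [ 745. -478.]
t 254.5 [159.8 218.4] [18.  19.2] [412. 208.]
t 157.5 [130.6 221.2] [12.9 21.6] [400. 301.]
t 316.0 [270.3 218.6] [19.6 21.9] [ 419. -142.]
t 369.5 [235.9 216.4] [22.1 22.4] [423. -33.]
t 134.0 [379.2 200.9] [18.8 20.7] [ 483. -491.]
t 363.0 [192.  212.1] [15.5 53.2] [434. 107.]
t 367.0 [297.4 192. ] [19.8 24.4] [ 506. -227.]
t 259.0 [235.7 184.9] [17.  20.4] [524. -30.]
t 252.0 [157.4 183.1] [17.9 19. ] [524. 221.]
t 201.5 [124.6 178.8] [17.4 27.2] [536. 328.]
t 124.5 [380.5 172.5] [19.  20.3] [ 575. -496.]
b 2255.0 [163.5 195.4] [53.1 65.6] [479. 189.]
b 2370.5 [106.2 198.7] [44.5 68.9] [465. 365.]
[461.9016267  283.28748764  70.        ]
[480.73902689  62.03071171  70.        ]
spice [519.26040282 -34.17346936 106.        ]
honey [421.05893011 -36.10865219  86.        ]
mill [ 494.6230492  -215.69727415  150.        ]
```

View pics/crop1.png

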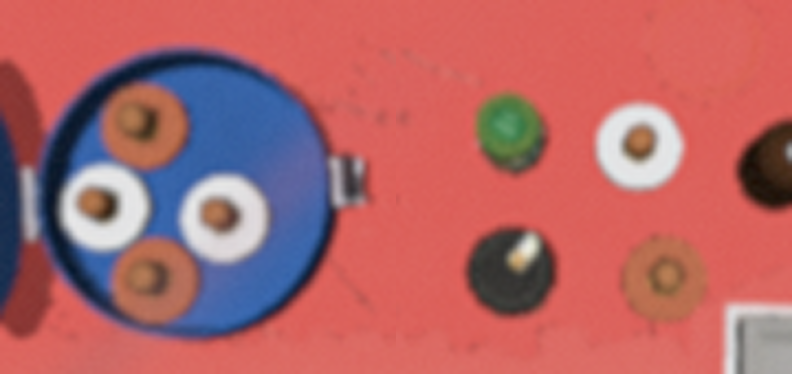

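The crop confirms the terracotta stamp at crop (663,278) and the white ones at (640,146) and, in the tin, the astray at (225,218). I'll move over the tin for a close look.

>>> {"method": "send_rows", "body": {
  "rows": [
    [0, 0, -0.06, 0],
    [0, 0, -0.12, 0],
    [-0.02, -0.015, -0.14, 0],
    [-0.064, -0.048, -0.14, 0],
    [-0.11, -0.085, -0.14, 0],
    [-0.155, -0.12, -0.14, 0],
    [-0.2, -0.155, -0.14, 0],
    [-0.245, -0.19, -0.14, 0],
    [-0.29, -0.222, -0.14, 0],
    [-0.335, -0.255, -0.14, 0],
    [-0.376, -0.287, -0.14, 0],
    [-0.376, -0.287, -0.14, 0],
    [-0.376, -0.287, -0.14, 0]
  ]
}}

```text
t: 1.72
tool_pos: [471.3, 181.4, 344.0]
tool_rot: [-3.141, -0.001, 2.776]
contact_force: [1.1, -0.7, -0.2]
gripper_width: 1.002
finger_force: 0.0
```

```bash
python3 - <<'E'
from h import *
s=monitor.sense(); print(s["t"],s["tool_pos"],s["tool_rot"],s["contact_force"],s["joint_positions"])
im,ci=cap("wrist"); T=np.array(ci["cam_to_world"]); print(T.round(3),ci["fx"],ci["cx"],ci["cy"],ci["k1"])
cv2.imwrite("pics/w1.png",im[:,:,::-1])
E
```

```text
1.725 [471.32172799 181.41734692 343.98420244] [-3.14110239e+00 -1.21167892e-03  2.77596066e+00] [ 1.09528125 -0.69446875 -0.23259743] [ 2.36413102e-01  1.96524637e-01  1.63170700e+00  2.91657867e-04
  1.31463732e+00 -9.68825610e-01]
[[ 3.57000e-01  9.01000e-01  2.46000e-01  4.09398e+02]
 [ 9.34000e-01 -3.44000e-01 -9.50000e-02  2.05621e+02]
 [-1.00000e-03  2.64000e-01 -9.64000e-01  5.12749e+02]
 [ 0.00000e+00  0.00000e+00  0.00000e+00  1.00000e+00]] 315.0592930609119 259.2282441988664 193.18112313787537 -0.05325217272012575
```

View pics/w1.png

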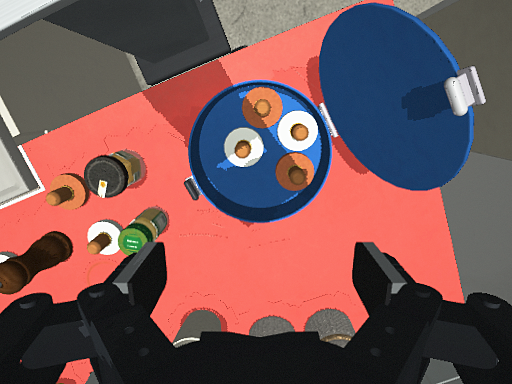

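The wrist view shows the tin centred at about (260,150) with hinge side (328,120) and catch (193,187). The astray white is at (243,147); ring stamps are at (263,107), (299,131) and (294,172). The loose terracotta is at (66,191) and a loose white at (102,238).

```bash
cat >> h.py <<'E'
def discs(im,ci,zt,lo=300,hi=9000):
    hsv=cv2.cvtColor(im,cv2.COLOR_RGB2HSV); H,S,V=[hsv[:,:,i].astype(int) for i in range(3)]
    out=[]
    for nm,m in(("w",(S<40)&(V>185)),("t",(H>4)&(H<14)&(S>95)&(S<185)&(V>150)&(V<225))):
        cs,_=cv2.findContours(cv2.morphologyEx(m.astype(np.uint8),cv2.MORPH_OPEN,np.ones((3,3))),cv2.RETR_EXTERNAL,cv2.CHAIN_APPROX_NONE)
        for c in cs:
            h=cv2.convexHull(c); a=cv2.contourArea(h)
            if lo<a<hi:
                # hull pixels onto the disc-top plane, then circle through them
                P=np.array([onz(ci,*p[0],zt)[:2] for p in h]); (x,y),r=cv2.minEnclosingCircle(P.astype(np.float32))
                A=np.c_[2*P,np.ones(len(P))]; s=np.linalg.lstsq(A,(P**2).sum(1),rcond=None)[0]
                out.append((nm,a,np.round(s[:2],1),round(float(np.sqrt(s[2]+s[0]**2+s[1]**2)),1),np.round([x,y,r],1),np.round(h[:,0].mean(0))))
    return out
def local(dx,dy,yaw):
    c,s=np.cos(yaw),np.sin(yaw); return np.round([c*dx+s*dy, s*dx-c*dy],4)
E
python3 - <<'E'
from h import *
im=cv2.imread("pics/w1.png")[:,:,::-1].copy(); ci=viewer.camera_info("wrist")
for z in (18,22):
  print(z)
  for d in discs(im,ci,z): print(*d)
hsv=cv2.cvtColor(im,cv2.COLOR_RGB2HSV);print([hsv[v,u] for u,v in((250,105),(272,118),(285,180),(303,185),(75,195),(80,180))])
# tin outer rim & lid
m=((hsv[:,:,0]>100)&(hsv[:,:,0]<125)&(hsv[:,:,1]>100)).astype(np.uint8)
cs,_=cv2.findContours(m,cv2.RETR_EXTERNAL,cv2.CHAIN_APPROX_NONE)
for c in cs:
    h=cv2.convexHull(c)
    if cv2.contourArea(h)>5000:
        e=cv2.fitEllipse(h);P=np.array([onz(ci,*p[0],70)[:2] for p in h]);A=np.c_[2*P,np.ones(len(P))]; s=np.linalg.lstsq(A,(P**2).sum(1),rcond=None)[0]
        print(e,s[:2],np.sqrt(s[2]+s[0]**2+s[1]**2))
print(onz(ci,328,120,70),onz(ci,193,187,65))
E
```

```text
18
w 797.5 [ 515.8 -120.1] 30.3 [ 515.9 -120.    30.7] [106. 236.]
w 1317.0 [ 358.3 -224. ] 59.7 [ 362.8 -221.3   61.6] [ 21. 186.]
w 848.5 [ 347.7 -237. ] 49.4 [ 348.9 -232.6   51.4] [ 12. 180.]
w 1135.5 [457.2 160.7] 30.1 [457.4 160.7  30.6] [243. 145.]
w 1230.0 [462.8 248.2] 30.8 [462.6 248.3  31.2] [299. 131.]
w 637.0 [498.3 503.1] 26.1 [499.3 504.6  30.2] [461.  94.]
w 830.0 [159.4 -68.1] 45.1 [157.4 -68.7  46.7] [18. 15.]
22
w 797.5 [ 514.9 -117.5] 30.1 [ 515.1 -117.4   30.5] [106. 236.]
w 1317.0 [ 358.7 -220.5] 59.2 [ 363.1 -217.8   61.1] [ 21. 186.]
w 848.5 [ 348.2 -233.4] 49.0 [ 349.3 -229.    51. ] [ 12. 180.]
w 1135.5 [456.8 161. ] 29.8 [457.  161.1  30.3] [243. 145.]
w 1230.0 [462.3 247.9] 30.6 [462.2 248.   30.9] [299. 131.]
w 637.0 [497.6 500.7] 25.9 [498.5 502.2  29.9] [461.  94.]
w 830.0 [161.4 -65.8] 44.7 [159.4 -66.4  46.3] [18. 15.]
[array([  9, 165, 141], dtype=uint8), array([ 10, 159, 238], dtype=uint8), array([ 10, 166, 141], dtype=uint8), array([  9, 167, 139], dtype=uint8), array([  9, 164, 232], dtype=uint8), array([ 10, 165,  71], dtype=uint8)]
((259.7770080566406, 150.76048278808594), (142.37893676757812, 143.6510772705078), 82.51690673828125) [470.21986124 183.26203919] 101.23673938985512
((396.32183837890625, 96.03797912597656), (137.97752380371094, 199.668212890625), 151.0082244873047) [468.74150353 387.82697984] 118.90906950714015
[458.56724466 288.24738778  70.        ] [480.4303202   74.39122847  65.        ]
```

>>> {"method": "send_rows", "body": {
  "rows": [
    [0.006, -0.024, 0.06, 0],
    [0.006, -0.024, 0.12, 0],
    [0.006, -0.024, 0.18, 0],
    [0.006, -0.024, 0.23, 0],
    [0.006, -0.024, 0.265, 0],
    [0.006, -0.024, 0.29, 0],
    [0.006, -0.024, 0.305, 0],
    [0.006, -0.024, 0.315, 0],
    [0.006, -0.024, 0.315, 0],
    [0.006, -0.024, 0.315, 0]
  ],
  "claw": 0.05
}}

```text
t: 3.02
tool_pos: [458.0, 161.5, 30.3]
tool_rot: [3.141, 0.001, 2.777]
contact_force: [0.2, 0.0, -0.3]
gripper_width: 0.582
finger_force: 0.0
```

>>> {"method": "send_rows", "body": {
  "rows": [
    [0, 0, 0, 0],
    [0, 0, 0, 0],
    [0, 0, 0, 0]
  ],
  "claw": 0.0
}}

```text
t: 3.4
tool_pos: [457.9, 161.2, 30.3]
tool_rot: [3.141, 0.001, 2.777]
contact_force: [-1.6, -2.4, 7.1]
gripper_width: 0.225
finger_force: 58.4
```

```bash
python3 - <<'E'
from h import *
s=monitor.sense(); print(s["tool_pos"],s["contact_force"],s["gripper_width"],s["finger_force"],s["tool_rot"])
im=cv2.imread("pics/w1.png")[:,:,::-1].copy()
hsv=cv2.cvtColor(im,cv2.COLOR_RGB2HSV); H,S,V=[hsv[:,:,i].astype(int) for i in range(3)]
print(hsv[250,250],hsv[230,80])
E
```

```text
[457.92483069 161.19779606  30.32383168] [-1.64526242 -2.42356712  7.07552177] 0.2251839808403628 58.43788219615817 [3.14115159e+00 8.95138904e-04 2.77675434e+00]
[  3 151 252] [  2 151 251]
```

>>> {"method": "send_rows", "body": {
  "rows": [
    [0, 0, 0, 0],
    [0, 0, 0, 10],
    [0, 0, 0, 20],
    [0, 0, 0, 30],
    [0, 0, 0, 40],
    [0, 0, 0, 50],
    [0, 0, 0, 60],
    [0, 0, 0, 70],
    [0, 0, 0, 80],
    [0, 0, 0, 90],
    [0, 0, 0, 90]
  ],
  "claw": 0.05
}}

```text
t: 4.78
tool_pos: [457.7, 161.4, 29.6]
tool_rot: [3.142, -0.0, 1.207]
contact_force: [-0.1, 0.2, -0.3]
gripper_width: 0.585
finger_force: 0.0
```

>>> {"method": "send_rows", "body": {
  "rows": [
    [0, 0, 0, 0],
    [0, 0, 0, 0],
    [0, 0, 0, 0]
  ],
  "claw": 0.0
}}

```text
t: 5.15
tool_pos: [457.5, 161.5, 29.9]
tool_rot: [-3.141, -0.0, 1.208]
contact_force: [-2.0, 1.1, 5.0]
gripper_width: 0.231
finger_force: 58.5
```

```bash
python3 - <<'E'
from h import *
s=monitor.sense(); print(s["tool_pos"],s["contact_force"],s["gripper_width"],s["finger_force"],s["tool_rot"])
im,ci=cap("wrist"); cv2.imwrite("pics/w2.png",im[:,:,::-1])
E
```

```text
[457.50926037 161.47062292  29.85064495] [-2.04610066  1.14375399  4.99815023] 0.23061372990958942 58.51702549494803 [-3.14148547e+00 -1.21609905e-04  1.20801048e+00]
```

View pics/w2.png

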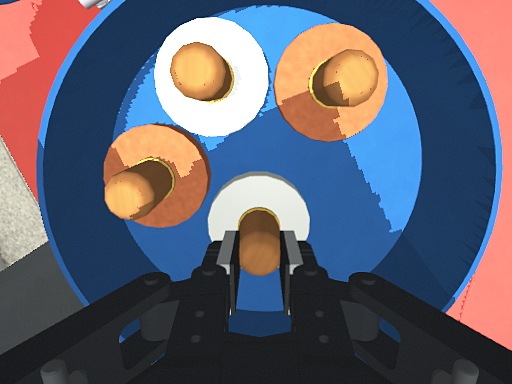

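The handle is held squarely at (259,240). The ring stamps show at (156,176) terracotta, (211,77) white and (331,82) terracotta.

```bash
python3 - <<'E'
import re
s=open('h.py').read()
s=s.replace('(H>4)&(H<14)&(S>95)&(S<185)&(V>150)&(V<225)','(H>=7)&(H<13)&(S>120)&(V>60)')
open('h.py','w').write(s)
E
python3 - <<'E'
from h import *
im=cv2.imread("pics/w2.png")[:,:,::-1].copy(); ci=viewer.camera_info("wrist")
for d in discs(im,ci,22,3000,20000): print(*d)
# floor plane circle check of the tin's inside wall at the rim: outer rim
hsv=cv2.cvtColor(im,cv2.COLOR_RGB2HSV); m=((hsv[:,:,0]>100)&(hsv[:,:,0]<125)&(hsv[:,:,1]>100)).astype(np.uint8)
cs,_=cv2.findContours(m,cv2.RETR_EXTERNAL,cv2.CHAIN_APPROX_NONE); c=max(cs,key=len)[:,0]
c=c[(c[:,1]>15)&(c[:,1]<250)&((c[:,0]<120)|(c[:,0]>440))&(c[:,0]>2)&(c[:,0]<509)]
P=np.array([onz(ci,*p,70)[:2] for p in c])
for _ in range(4):
    A=np.c_[2*P,np.ones(len(P))]; s=np.linalg.lstsq(A,(P**2).sum(1),rcond=None)[0]; r=np.sqrt(s[2]+s[0]**2+s[1]**2)
    e=np.abs(np.hypot(*(P-s[:2]).T)-r); P=P[e<max(1,2*e.std())]
print(len(P),s[:2],r)
im=cv2.imread("pics/w1.png")[:,:,::-1].copy()
E
```

```text
w 5399.5 [457.5 160.9] 30.1 [457.3 160.6  30.5] [257. 210.]
w 3102.5 [313.7 230. ] 33.0 [320.3 227.   36.4] [ 21. 222.]
w 10634.0 [463.  247.3] 30.5 [463.  247.3  30.6] [208.  77.]
t 4711.5 [412.8 209.6] 31.0 [414.6 207.2  31.2] [177. 189.]
469 [470.93519577 182.93971961] 101.03848244533138
```

>>> {"method": "send_rows", "body": {
  "rows": [
    [0, 0, -0.005, 0],
    [0.012, 0.002, -0.006, 0],
    [0.025, 0.0045, -0.006, 0],
    [0.025, 0.0045, -0.006, 0],
    [0.025, 0.0045, -0.003, 0],
    [0.025, 0.0045, 0, 0],
    [0.025, 0.0045, 0, 0]
  ]
}}

```text
t: 6.08
tool_pos: [470.4, 183.0, 29.9]
tool_rot: [-3.141, 0.0, 1.206]
contact_force: [-2.8, 1.3, 7.5]
gripper_width: 0.226
finger_force: 60.0
```

>>> {"method": "send_rows", "body": {
  "rows": [
    [0, 0, 0, 0],
    [0, 0, 0, 0],
    [0, 0, -0.03, 0],
    [0, 0, -0.09, 0],
    [0, 0, -0.15, 0],
    [0, 0, -0.2, 0],
    [0, 0, -0.2, 0]
  ],
  "claw": 0.05
}}

```text
t: 6.95
tool_pos: [472.0, 183.4, 232.9]
tool_rot: [3.136, -0.004, 1.206]
contact_force: [-0.5, 0.0, -1.2]
gripper_width: 0.583
finger_force: 0.0
```

```bash
python3 - <<'E'
from h import *
s=monitor.sense(); print(s["t"],s["tool_pos"],s["tool_rot"],s["contact_force"])
im,ci=cap("wrist"); cv2.imwrite("pics/w3.png",im[:,:,::-1])
for d in discs(im,ci,22,500,20000): print(*d)
x,y,_=s["tool_pos"]; yaw=s["tool_rot"][2]
print(local(515.5-x,-120-y,yaw))
E
```

```text
6.95 [472.01688693 183.35613584 232.88481507] [ 3.13610887 -0.00386183  1.20594628] [-0.47763802  0.04362234 -1.15508063]
w 1318.0 [125.9 129.4] 39.5 [125.1 123.   45.1] [ 42. 293.]
w 1850.5 [469.6 181.9] 30.1 [469.6 181.8  30.4] [257. 166.]
w 2131.0 [462.8 247.5] 30.5 [462.9 247.4  30.8] [232. 115.]
t 1862.0 [412.2 209.2] 30.2 [412.1 209.5  30.7] [206. 161.]
t 2014.0 [521.9 222. ] 29.8 [522.  222.1  30.1] [287. 119.]
[-267.8732  148.8612]
```

>>> {"method": "send_rows", "body": {
  "rows": [
    [-0.045, 0.025, 0, 0],
    [-0.09, 0.05, 0, 0],
    [-0.135, 0.075, 0, 0],
    [-0.18, 0.1, 0, 0],
    [-0.225, 0.125, 0, 0],
    [-0.268, 0.149, 0, 0],
    [-0.268, 0.149, 0, 0],
    [-0.268, 0.149, 0.05, 0],
    [-0.268, 0.149, 0.105, 0],
    [-0.268, 0.149, 0.15, 0],
    [-0.268, 0.149, 0.185, 0],
    [-0.268, 0.149, 0.204, 0],
    [-0.268, 0.149, 0.207, 0],
    [-0.268, 0.149, 0.207, 0]
  ],
  "claw": 0.05
}}

```text
t: 8.75
tool_pos: [514.2, -119.9, 22.5]
tool_rot: [-3.141, -0.0, 1.206]
contact_force: [0.0, 0.4, -0.7]
gripper_width: 0.585
finger_force: 0.0
```

>>> {"method": "send_rows", "body": {
  "rows": [
    [0, 0, 0, 0],
    [0, 0, 0, 0],
    [0, 0, 0, 0]
  ],
  "claw": 0.0
}}

```text
t: 9.12
tool_pos: [515.1, -120.6, 23.5]
tool_rot: [3.139, -0.0, 1.206]
contact_force: [1.2, -0.2, 6.4]
gripper_width: 0.234
finger_force: 58.6
```

>>> {"method": "send_rows", "body": {
  "rows": [
    [0, 0, 0, 0],
    [0, 0, 0, 0],
    [0, 0, 0, -10],
    [0, 0, 0, -20],
    [0, 0, 0, -30],
    [0, 0, 0, -40],
    [0, 0, 0, -50],
    [0, 0, 0, -60],
    [0, 0, 0, -70],
    [0, 0, 0, -80],
    [0, 0, 0, -87.5],
    [0, 0, 0, -87.5]
  ],
  "claw": 0.05
}}

```text
t: 10.62
tool_pos: [514.2, -120.4, 22.5]
tool_rot: [3.142, -0.0, 2.732]
contact_force: [-0.2, 0.1, -0.3]
gripper_width: 0.589
finger_force: 0.0
```

>>> {"method": "send_rows", "body": {
  "rows": [
    [0, 0, 0, 0],
    [0, 0, 0, 0],
    [0, 0, 0, 0]
  ],
  "claw": 0.0
}}

```text
t: 11.0
tool_pos: [514.4, -120.5, 22.8]
tool_rot: [-3.142, 0.0, 2.732]
contact_force: [-1.6, -1.6, 4.7]
gripper_width: 0.238
finger_force: 58.6
```

```bash
python3 - <<'E'
from h import *
s=monitor.sense(); print(s["t"],s["tool_pos"],s["tool_rot"],s["contact_force"],s["joint_positions"])
x,y,_=s["tool_pos"]; yaw=s["tool_rot"][2]
print(local(530.2-x,157.5-y,yaw))
E
```

```text
11.0 [ 514.4063306  -120.54760588   22.83640241] [-3.14157623e+00  3.06891629e-04  2.73203338e+00] [-1.56378558 -1.5795488   4.6526781 ] [-3.55227068e-01  6.18459309e-01  1.95742538e+00 -6.17126890e-05
  5.65402418e-01 -1.51641202e+00]
[ 96.2325 261.3412]
```

>>> {"method": "send_rows", "body": {
  "rows": [
    [0, 0, -0.05, 0],
    [0, 0, -0.105, 0],
    [0.005, 0.013, -0.145, 0],
    [0.022, 0.06, -0.15, 0],
    [0.04, 0.11, -0.15, 0],
    [0.058, 0.16, -0.15, 0],
    [0.077, 0.21, -0.15, 0],
    [0.092, 0.25, -0.15, 0],
    [0.0963, 0.2613, -0.15, 0],
    [0.0963, 0.2613, -0.15, 0],
    [0.0963, 0.2613, -0.11, 0],
    [0.0963, 0.2613, -0.07, 0],
    [0.0963, 0.2613, -0.045, 0],
    [0.0963, 0.2613, -0.045, 0]
  ]
}}

```text
t: 12.75
tool_pos: [529.0, 156.2, 66.2]
tool_rot: [-3.14, -0.003, 2.731]
contact_force: [0.8, -0.6, -1.0]
gripper_width: 0.235
finger_force: 59.3
```

```bash
python3 - <<'E'
from h import *
s=monitor.sense(); print(s["t"],s["tool_pos"],s["tool_rot"],s["contact_force"])
im,ci=cap("wrist"); cv2.imwrite("pics/w4.png",im[:,:,::-1])
for d in discs(im,ci,22,2000,20000): print(*d)
x,y,_=s["tool_pos"]; yaw=s["tool_rot"][2]
print(local(530.2-x,157.5-y,yaw))
E
```

```text
12.75 [529.02491427 156.16094644  66.22158794] [-3.13965104e+00 -2.92775678e-03  2.73140068e+00] [ 0.78677642 -0.62039904 -0.98421316]
w 5352.5 [544.2 149.5] 36.8 [544.3 149.3  37.2] [260. 203.]
w 6861.5 [469.6 182.1] 30.4 [469.6 182.   30.6] [261. 107.]
w 7528.0 [462.8 247. ] 30.5 [462.9 247.   30.7] [347.  58.]
[-0.5436  1.6966]
```

>>> {"method": "send_rows", "body": {
  "rows": [
    [0, 0.0005, 0.008, 0],
    [0, 0.0005, 0.018, 0],
    [0, 0.0005, 0.027, 0],
    [0, 0.0005, 0.034, 0],
    [0, 0.0005, 0.038, 0],
    [0, 0.0005, 0.041, 0],
    [0, 0.0005, 0.041, 0]
  ]
}}

```text
t: 13.68
tool_pos: [530.1, 158.1, 26.9]
tool_rot: [3.141, 0.0, 2.733]
contact_force: [-1.7, -0.8, 1.6]
gripper_width: 0.23
finger_force: 59.7
```

>>> {"method": "send_rows", "body": {
  "rows": [
    [0, 0, 0, 0],
    [0, 0, 0, 0],
    [0, 0, -0.03, 0],
    [0, 0, -0.09, 0],
    [0, 0, -0.15, 0],
    [-0.001, -0.02, -0.2, -10],
    [-0.004, -0.075, -0.2, -20],
    [-0.007, -0.13, -0.2, -30],
    [-0.009, -0.185, -0.2, -30],
    [-0.012, -0.24, -0.2, -30],
    [-0.015, -0.295, -0.2, -30],
    [-0.016, -0.318, -0.2, -30],
    [-0.016, -0.318, -0.2, -30],
    [-0.016, -0.318, -0.2, -30]
  ],
  "claw": 0.05
}}

```text
t: 15.42
tool_pos: [418.5, -139.6, 226.6]
tool_rot: [3.141, 0.0, -3.026]
contact_force: [0.9, -0.2, -0.2]
gripper_width: 0.586
finger_force: 0.0
```

```bash
python3 - <<'E'
from h import *
s=monitor.sense(); print(s["t"],s["tool_pos"],s["tool_rot"],s["contact_force"],s["joint_positions"])
im,ci=cap("wrist"); cv2.imwrite("pics/w5.png",im[:,:,::-1])
for d in discs(im,ci,18,800,20000): print(*d)
E
```

```text
15.425 [ 418.50046777 -139.55016359  226.59568586] [ 3.14135016e+00  1.49025972e-04 -3.02641178e+00] [ 0.88985233 -0.22026622 -0.16316285] [-4.71984063e-01  2.01648069e-01  1.95486210e+00  3.41332730e-04
  9.85092790e-01 -2.15814997e+00]
w 1234.5 [532.2 159.6] 30.3 [532.6 159.1  30.9] [463. 271.]
w 1205.5 [470.3 183.1] 29.8 [470.1 184.2  30.8] [490. 230.]
w 1544.0 [ 503.2 -332.4] 30.2 [ 503.2 -332.3   30.5] [106. 209.]
w 8046.5 [ 352.  -318.2] 133.7 [ 360.3 -316.1  135.4] [159. 108.]
t 1930.0 [ 419.3 -141.7] 30.4 [ 419.1 -141.6   30.8] [259. 165.]
```

>>> {"method": "send_rows", "body": {
  "rows": [
    [0, -0.0015, 0.05, 0],
    [0, -0.0015, 0.105, 0],
    [0, -0.0015, 0.15, 0],
    [0, -0.0015, 0.185, 0],
    [0, -0.0015, 0.2, 0],
    [0, -0.0015, 0.2035, 0],
    [0, -0.0015, 0.2035, 0]
  ],
  "claw": 0.05
}}

```text
t: 16.35
tool_pos: [418.9, -141.2, 23.4]
tool_rot: [-3.142, 0.0, -3.025]
contact_force: [0.2, 0.1, -0.3]
gripper_width: 0.584
finger_force: 0.0
```

>>> {"method": "send_rows", "body": {
  "rows": [
    [0, 0, 0, 0],
    [0, 0, 0, 0],
    [0, 0, 0, 0]
  ],
  "claw": 0.0
}}

```text
t: 16.73
tool_pos: [419.0, -141.9, 24.0]
tool_rot: [-3.14, 0.002, -3.026]
contact_force: [-1.2, -0.1, 7.5]
gripper_width: 0.231
finger_force: 58.4
```

>>> {"method": "send_rows", "body": {
  "rows": [
    [0, 0, 0, 0],
    [0, 0, 0, 0],
    [0, 0, 0, 10],
    [0, 0, 0, 20],
    [0, 0, 0, 30],
    [0, 0, 0, 40],
    [0, 0, 0, 50],
    [0, 0, 0, 60],
    [0, 0, 0, 70],
    [0, 0, 0, 80],
    [0, 0, 0, 90],
    [0, 0, 0, 90]
  ],
  "claw": 0.05
}}

```text
t: 18.23
tool_pos: [418.5, -141.6, 23.1]
tool_rot: [-3.142, -0.0, 1.687]
contact_force: [-0.3, -0.9, -0.6]
gripper_width: 0.584
finger_force: 0.0
```

>>> {"method": "send_rows", "body": {
  "rows": [
    [0, 0, 0, 0],
    [0, 0, 0, 0],
    [0, 0, 0, 0]
  ],
  "claw": 0.0
}}

```text
t: 18.6
tool_pos: [418.9, -141.7, 23.3]
tool_rot: [3.141, 0.0, 1.687]
contact_force: [0.5, 0.3, 4.7]
gripper_width: 0.234
finger_force: 58.6
```

```bash
python3 - <<'E'
from h import *
s=monitor.sense(); print(s["t"],s["tool_pos"],s["tool_rot"],s["contact_force"],s["joint_positions"])
x,y,_=s["tool_pos"]; yaw=s["tool_rot"][2]
print(local(478.2-x,118.4-y,yaw))
E
```

```text
18.6 [ 418.85985091 -141.66801707   23.30173285] [3.14082079e+00 3.64259446e-04 1.68735657e+00] [0.48124508 0.31064812 4.66308427] [-4.75823146e-01  5.49106105e-01  2.16615115e+00  3.11963166e-04
  4.25491692e-01 -5.92667619e-01]
[251.4023  89.1825]
```

>>> {"method": "send_rows", "body": {
  "rows": [
    [0, 0, -0.05, 0],
    [0, 0, -0.105, 0],
    [0.013, 0.005, -0.145, 0],
    [0.06, 0.021, -0.15, 0],
    [0.11, 0.039, -0.15, 0],
    [0.16, 0.057, -0.15, 0],
    [0.21, 0.075, -0.15, 0],
    [0.24, 0.085, -0.15, 0],
    [0.2514, 0.0892, -0.15, 0],
    [0.2514, 0.0892, -0.15, 0],
    [0.2514, 0.0892, -0.11, 0],
    [0.2514, 0.0892, -0.07, 0],
    [0.2514, 0.0892, -0.045, 0],
    [0.2514, 0.0892, -0.045, 0],
    [0.2514, 0.0892, -0.045, 0]
  ]
}}

```text
t: 20.48
tool_pos: [478.7, 117.8, 69.0]
tool_rot: [3.141, -0.0, 1.685]
contact_force: [-0.2, 0.2, -1.7]
gripper_width: 0.237
finger_force: 59.5
```

```bash
python3 - <<'E'
from h import *
s=monitor.sense(); print(s["t"],s["tool_pos"],s["tool_rot"],s["contact_force"])
im,ci=cap("wrist"); cv2.imwrite("pics/w6.png",im[:,:,::-1])
for d in discs(im,ci,22,2000,20000): print(*d)
E
```

```text
20.475 [478.68419409 117.76225944  68.98270443] [ 3.14066754e+00 -1.09972092e-06  1.68521569e+00] [-0.16956776  0.24608365 -1.70683643]
w 3211.5 [532.2 158. ] 29.5 [533.2 158.8  30.2] [363. 145.]
w 5369.0 [469.4 183.8] 29.1 [469.6 182.1  30.5] [253.  98.]
w 4170.5 [462.9 247.2] 30.4 [462.9 246.9  30.4] [254.  32.]
t 5863.0 [481.7 104. ] 37.5 [481.8 104.2  38.1] [262. 200.]
t 7334.5 [411.8 208.5] 30.5 [412.  208.6  31. ] [170.  57.]
t 7302.0 [521.8 221.6] 30.4 [522.  221.5  30.8] [347.  56.]
```

>>> {"method": "send_rows", "body": {
  "rows": [
    [0, 0, 0.008, 0],
    [0, 0, 0.018, 0],
    [0, 0, 0.027, 0],
    [0, 0, 0.034, 0],
    [0, 0, 0.039, 0],
    [0, 0, 0.0425, 0],
    [0, 0, 0.0425, 0]
  ]
}}

```text
t: 21.4
tool_pos: [479.0, 118.5, 26.9]
tool_rot: [3.139, 0.0, 1.686]
contact_force: [-0.5, -1.1, 19.5]
gripper_width: 0.23
finger_force: 62.0
```

>>> {"method": "send_rows", "body": {
  "rows": [
    [0, 0, 0, 0],
    [0, 0, 0, 0],
    [0, 0, -0.03, 0],
    [0, 0, -0.09, 0],
    [0, 0, -0.15, 0],
    [-0.02, -0.001, -0.2, -10],
    [-0.075, -0.005, -0.2, -20],
    [-0.13, -0.008, -0.2, -30],
    [-0.185, -0.011, -0.2, -30],
    [-0.24, -0.015, -0.2, -30],
    [-0.295, -0.018, -0.2, -30],
    [-0.35, -0.022, -0.2, -30],
    [-0.405, -0.025, -0.2, -30],
    [-0.44, -0.027, -0.2, -30],
    [-0.45, -0.0277, -0.2, -30],
    [-0.45, -0.0277, -0.2, -30],
    [-0.45, -0.0277, -0.2, -30]
  ],
  "claw": 0.05
}}

```text
t: 23.52
tool_pos: [502.5, -330.6, 225.6]
tool_rot: [3.141, -0.0, 2.211]
contact_force: [-1.2, -0.2, -0.5]
gripper_width: 0.586
finger_force: 0.0
```

```bash
python3 - <<'E'
from h import *
s=monitor.sense(); print(s["t"],s["tool_pos"],s["tool_rot"],s["contact_force"],s["joint_positions"])
im,ci=cap("wrist"); cv2.imwrite("pics/w7.png",im[:,:,::-1])
for d in discs(im,ci,18,800,20000): print(*d)
x,y,_=s["tool_pos"]; yaw=s["tool_rot"][2]
print(local(503.3-x,-332-y,yaw))
E
```

```text
23.525 [ 502.50781476 -330.58058747  225.63624812] [ 3.14143977e+00 -3.66246374e-04  2.21055476e+00] [-1.17277839 -0.17092356 -0.53407629] [-6.91773448e-01  4.37436752e-01  1.59229571e+00  2.62446436e-04
  1.11217979e+00 -1.33164808e+00]
w 1107.0 [1496.2 -447.1] 1103.4 [ 401.3 -452.1  160.1] [145. 180.]
[-1.6116 -0.2119]
```

>>> {"method": "send_rows", "body": {
  "rows": [
    [-0.001, 0, 0.05, 0],
    [-0.001, 0, 0.105, 0],
    [-0.001, 0, 0.15, 0],
    [-0.001, 0, 0.185, 0],
    [-0.001, 0, 0.199, 0],
    [-0.001, 0, 0.2025, 0],
    [-0.001, 0, 0.2025, 0]
  ],
  "claw": 0.05
}}

```text
t: 24.45
tool_pos: [503.6, -332.8, 24.2]
tool_rot: [3.141, 0.002, 2.21]
contact_force: [0.6, -1.0, 0.5]
gripper_width: 0.587
finger_force: 0.0
```

>>> {"method": "send_rows", "body": {
  "rows": [
    [0, 0, 0, 0],
    [0, 0, 0, 0],
    [0, 0, 0, 0]
  ],
  "claw": 0.0
}}

```text
t: 24.82
tool_pos: [503.3, -333.0, 24.4]
tool_rot: [3.141, 0.002, 2.209]
contact_force: [-1.8, 0.6, 6.2]
gripper_width: 0.231
finger_force: 58.4
```

>>> {"method": "send_rows", "body": {
  "rows": [
    [0, 0, 0, 0],
    [0, 0, 0, 0],
    [0, 0, 0, 10],
    [0, 0, 0, 20],
    [0, 0, 0, 30],
    [0, 0, 0, 40],
    [0, 0, 0, 50],
    [0, 0, 0, 60],
    [0, 0, 0, 70],
    [0, 0, 0, 80],
    [0, 0, 0, 90],
    [0, 0, 0, 90]
  ],
  "claw": 0.05
}}

```text
t: 26.32
tool_pos: [503.0, -332.6, 23.0]
tool_rot: [-3.141, -0.0, 0.64]
contact_force: [-0.6, 1.3, 0.5]
gripper_width: 0.583
finger_force: 0.0
```

>>> {"method": "send_rows", "body": {
  "rows": [
    [0, 0, 0, 0],
    [0, 0, 0, 0],
    [0, 0, 0, 0]
  ],
  "claw": 0.0
}}

```text
t: 26.7
tool_pos: [503.2, -332.7, 23.3]
tool_rot: [3.141, -0.0, 0.64]
contact_force: [1.1, -0.2, 4.0]
gripper_width: 0.235
finger_force: 58.6
```

```bash
python3 - <<'E'
from h import *
s=monitor.sense(); print(s["t"],s["tool_pos"],s["tool_rot"],s["contact_force"],s["joint_positions"])
x,y,_=s["tool_pos"]; yaw=s["tool_rot"][2]
print(local(418-x,144.5-y,yaw),local(460-x,-150-y,yaw))
E
```

```text
26.7 [ 503.19253504 -332.74565129   23.3017174 ] [ 3.14110727e+00 -1.99729321e-04  6.39849125e-01] [ 1.08178358 -0.22806009  4.00044372] [-6.93752400e-01  6.87122967e-01  1.76763596e+00  1.26374977e-04
  6.86315005e-01  2.37097110e-01]
[ 216.6109 -433.706 ] [  74.4643 -172.3851]
```

>>> {"method": "send_rows", "body": {
  "rows": [
    [0, 0, -0.05, 0],
    [0, 0, -0.105, 0],
    [0, 0, -0.155, 0],
    [0.009, -0.018, -0.19, 0],
    [0.032, -0.064, -0.2, 0],
    [0.056, -0.112, -0.2, 0],
    [0.08, -0.16, -0.2, 0],
    [0.104, -0.208, -0.2, 0],
    [0.128, -0.256, -0.2, 0],
    [0.152, -0.304, -0.2, 0],
    [0.176, -0.352, -0.2, 0],
    [0.2, -0.4, -0.2, 0],
    [0.2135, -0.427, -0.18, 0],
    [0.2166, -0.4337, -0.14, 0],
    [0.2166, -0.4337, -0.1, 0],
    [0.2166, -0.4337, -0.065, 0],
    [0.2166, -0.4337, -0.045, 0],
    [0.2166, -0.4337, -0.045, 0],
    [0.2166, -0.4337, -0.045, 0]
  ]
}}

```text
t: 29.08
tool_pos: [418.6, 144.8, 68.7]
tool_rot: [3.141, -0.001, 0.639]
contact_force: [-1.0, 0.1, -1.2]
gripper_width: 0.235
finger_force: 59.2
```

```bash
python3 - <<'E'
from h import *
s=monitor.sense(); print(s["t"],s["tool_pos"],s["tool_rot"],s["contact_force"])
im,ci=cap("wrist"); cv2.imwrite("pics/w8.png",im[:,:,::-1])
for d in discs(im,ci,22,2000,20000): print(*d)
E
```

```text
29.075 [418.62278291 144.78756721  68.72652487] [ 3.14138247e+00 -6.27405935e-04  6.39086106e-01] [-0.99140537  0.08159934 -1.18942221]
w 3423.5 [470.1 182.1] 30.0 [471.2 183.   30.1] [260.  85.]
w 7223.0 [462.8 247.1] 30.3 [462.7 247.1  30.5] [172.  62.]
w 7270.0 [531.5 157.2] 30.4 [531.5 157.2  30.5] [346.  62.]
t 5938.0 [411.7 208.5] 30.4 [412.  208.1  31.3] [178. 159.]
t 6004.0 [479.6 119.2] 30.6 [479.4 119.3  31.3] [340. 161.]
t 4514.5 [521.3 221.3] 30.0 [521.  221.2  30.3] [256.  33.]
```

View pics/w8.png

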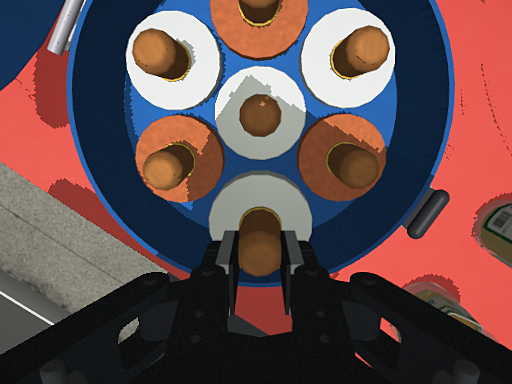

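The last stamp is held over its gap at (260,205), with the terracotta neighbours at (178,159) and (340,161) and the middle one at (260,112) clear of it. Lowering it now.

>>> {"method": "send_rows", "body": {
  "rows": [
    [-0.0007, 0.0003, 0.008, 0],
    [-0.0007, 0.0003, 0.018, 0],
    [-0.0007, 0.0003, 0.027, 0],
    [-0.0007, 0.0003, 0.034, 0],
    [-0.0007, 0.0003, 0.039, 0],
    [-0.0007, 0.0003, 0.042, 0],
    [-0.0007, 0.0003, 0.042, 0]
  ]
}}

```text
t: 30.0
tool_pos: [418.2, 143.8, 27.0]
tool_rot: [3.141, -0.001, 0.639]
contact_force: [-2.6, -5.3, 18.8]
gripper_width: 0.232
finger_force: 61.5
```

>>> {"method": "send_rows", "body": {
  "rows": [
    [0, 0, 0, 0],
    [0, 0, 0, 0],
    [0, 0, -0.03, 0],
    [0, 0, -0.09, 0],
    [0, 0, -0.15, 0],
    [0.03, 0.03, -0.2, 0],
    [0.03, 0.03, -0.2, 0],
    [0.03, 0.03, -0.2, 0]
  ],
  "claw": 0.05
}}

```text
t: 31.0
tool_pos: [459.2, 137.8, 225.2]
tool_rot: [-3.141, 0.001, 0.639]
contact_force: [-0.3, 0.5, -0.3]
gripper_width: 0.586
finger_force: 0.0
```

```bash
python3 - <<'E'
from h import *
s=monitor.sense(); print(s["t"],s["tool_pos"],s["tool_rot"],s["contact_force"])
im,ci=cap("wrist"); cv2.imwrite("pics/w9.png",im[:,:,::-1])
ds=[d for d in discs(im,ci,22,800,20000)]
for d in ds: print(d[0],d[2],d[3],np.hypot(*(d[2]-[470,182.5])))
E
```

```text
31.0 [459.20013842 137.79314659 225.19838868] [-3.14084195e+00  1.14900494e-03  6.38571248e-01] [-0.28742399  0.45416465 -0.2783811 ]
w [418.8 143.6] 29.7 64.30124415592593
w [469.6 182.1] 30.1 0.5656854249492259
w [462.8 247.2] 30.4 65.09938555777619
w [532.  157.1] 30.2 67.00119401921133
t [411.8 208.6] 30.5 63.78440248211155
t [479.9 118.7] 30.3 64.56353459964842
t [522.  221.4] 30.1 64.94004927623631
```

View pics/w9.png

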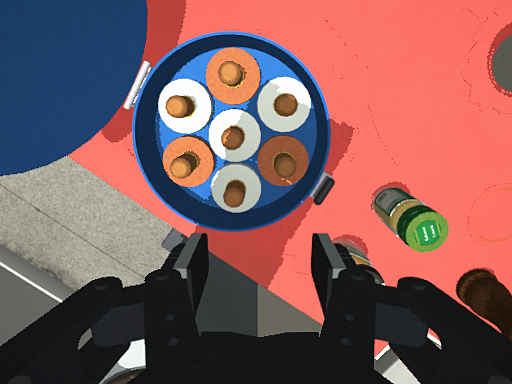

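All seven are seated, one in the middle at (234,136) and six around it. Next I'll turn, rise and go outside the lid.

>>> {"method": "send_rows", "body": {
  "rows": [
    [0, 0, -0.03, -10],
    [0, 0, -0.07, -20],
    [0, 0, -0.11, -30],
    [0, 0, -0.11, -40],
    [0, 0, -0.11, -50],
    [0, 0, -0.11, -60],
    [0, 0, -0.11, -60],
    [0, 0, -0.11, -60]
  ],
  "claw": 0.0
}}

```text
t: 32.05
tool_pos: [459.6, 137.9, 335.3]
tool_rot: [-3.14, 0.0, 1.682]
contact_force: [0.4, -0.8, -0.1]
gripper_width: 0.001
finger_force: 0.0
```

```bash
cat >> h.py <<'E'
U=np.array([-.113,.9936]); B=np.array([.9936,.113]); H=np.array([458.4,288.4])
def ab(p): d=p[:2]-H; return np.round([d@U,d@B,p[2]-70],1)
def path(ths,r0,half=11):
    for t in ths:
        h=r0*np.sin(t)+7.5*np.cos(t); a=-(220 if t>np.pi/2 else r0)*np.cos(t)+7.5*np.sin(t)+half
        print(round(float(t),2),round(float(a)),round(float(h)))
E
python3 - <<'E'
from h import *
s=monitor.sense(); print(s["t"],s["tool_pos"],s["tool_rot"],ab(s["tool_pos"]),s["gripper_width"])
path(np.arange(2.1,0.0,-0.1),185)
E
```

```text
32.05 [459.56878597 137.89622382 335.29234721] [-3.14006537e+00  2.92739300e-05  1.68231418e+00] [-149.7  -15.8  265.3] 0.001278038190621101
2.1 129 156
2.0 109 165
1.9 89 173
1.8 68 178
1.7 47 182
1.6 25 185
1.5 5 185
1.4 -13 184
1.3 -31 180
1.2 -49 175
1.1 -66 168
1.0 -83 160
0.9 -98 150
0.8 -113 138
0.7 -126 125
0.6 -137 111
0.5 -148 95
0.4 -156 79
0.3 -164 62
0.2 -169 44
0.1 -172 26
```

>>> {"method": "send_rows", "body": {
  "rows": [
    [0.055, 0.003, 0, 0],
    [0.11, 0.006, 0, 0],
    [0.165, 0.009, 0, 0],
    [0.22, 0.012, 0, 0],
    [0.275, 0.015, 0, 0],
    [0.315, 0.016, 0, 0],
    [0.315, 0.016, 0, 0],
    [0.315, 0.016, 0.05, 0],
    [0.315, 0.016, 0.09, 0],
    [0.315, 0.016, 0.107, 0],
    [0.315, 0.016, 0.107, 0]
  ]
}}

```text
t: 33.42
tool_pos: [439.8, 452.2, 228.9]
tool_rot: [-3.141, 0.001, 1.685]
contact_force: [-0.2, -0.1, 0.8]
gripper_width: 0.0
finger_force: 0.0
```

```bash
python3 - <<'E'
from h import *
s=monitor.sense(); print(s["t"],s["tool_pos"],s["tool_rot"],ab(s["tool_pos"]),s["contact_force"])
im,ci=cap("wrist"); cv2.imwrite("pics/w10.png",im[:,:,::-1])
E
```

```text
33.425 [439.78973973 452.15905847 228.86787686] [-3.14065059e+00  6.30656531e-04  1.68456190e+00] [164.8   0.  158.9] [-0.21249827 -0.05109344  0.81077078]
```

View pics/w10.png

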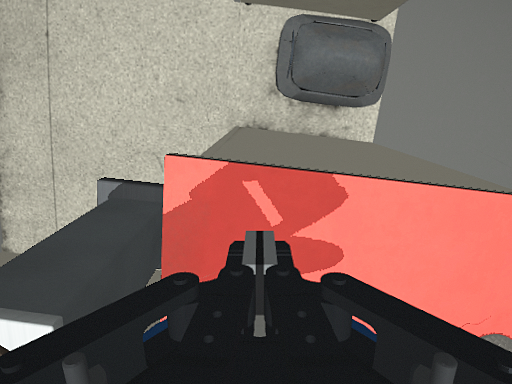

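The fingers are on the outer side, with the lid's edges showing just behind the gripper at (155,325) and (360,325). Now I'll sweep the lid over.

>>> {"method": "send_rows", "body": {
  "rows": [
    [-0.018, 0, 0.001, 0],
    [-0.036, 0, 0.003, 0],
    [-0.056, 0, -0.006, 0],
    [-0.076, 0, -0.014, 0],
    [-0.097, 0, -0.019, 0],
    [-0.118, 0, -0.023, 0],
    [-0.14, 0, -0.026, 0],
    [-0.16, 0, -0.026, 0],
    [-0.178, 0, -0.025, 0],
    [-0.196, 0, -0.021, 0],
    [-0.214, 0, -0.016, 0],
    [-0.214, 0, -0.016, 0]
  ]
}}

```text
t: 34.98
tool_pos: [464.2, 238.7, 244.5]
tool_rot: [-3.14, 0.001, 1.684]
contact_force: [0.6, -0.4, 0.1]
gripper_width: 0.001
finger_force: 0.0
```

```bash
python3 - <<'E'
from h import *
s=monitor.sense(); print(s["t"],ab(s["tool_pos"]),s["contact_force"])
im,ci=cap("top"); cv2.imwrite("pics/t2.png",cv2.resize(im[110:290,40:300],None,fx=3,fy=3)[:,:,::-1])
E
```

```text
34.975 [-5.000e+01  1.000e-01  1.745e+02] [ 0.5702087  -0.3791722   0.08642565]
```

View pics/t2.png

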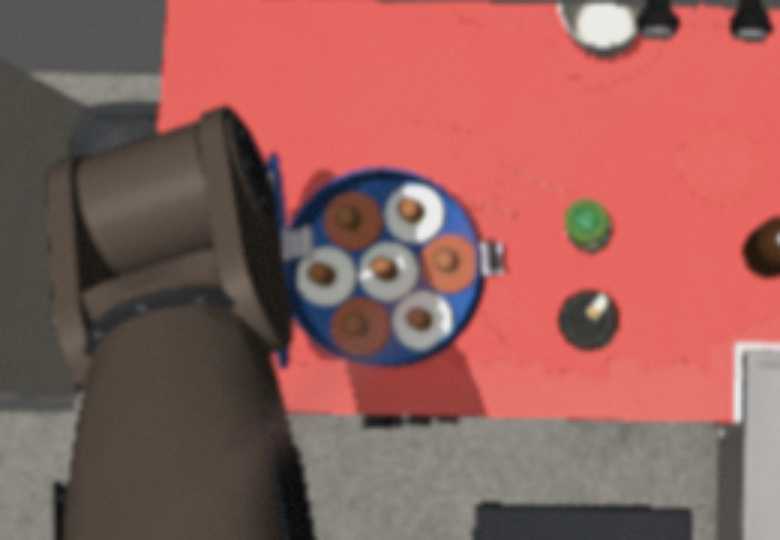

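The lid is now about upright (its blue edge runs from (275,165) to (283,355)) and all seven stamps still stand in the tin. Continuing down.

>>> {"method": "send_rows", "body": {
  "rows": [
    [-0.017, 0, 0.007, 0],
    [-0.034, 0, 0.015, 0],
    [-0.049, 0, 0.025, 0],
    [-0.064, 0, 0.037, 0],
    [-0.077, 0, 0.05, 0],
    [-0.088, 0, 0.064, 0],
    [-0.099, 0, 0.08, 0],
    [-0.107, 0, 0.096, 0],
    [-0.115, 0, 0.113, 0],
    [-0.124, 0, 0.128, 0],
    [-0.133, 0, 0.134, 0],
    [-0.141, 0, 0.138, 0],
    [-0.141, 0, 0.138, 0]
  ]
}}

```text
t: 36.65
tool_pos: [480.5, 99.4, 107.1]
tool_rot: [3.142, -0.0, 1.685]
contact_force: [-0.9, 0.6, -0.5]
gripper_width: -0.002
finger_force: 0.0
```

```bash
python3 - <<'E'
from h import *
s=monitor.sense(); print(s["t"],ab(s["tool_pos"]),s["contact_force"])
E
```

```text
36.65 [-190.3    0.7   37.1] [-0.8718587   0.62490937 -0.47229434]
```

>>> {"method": "send_rows", "body": {
  "rows": [
    [0, 0, 0.005, 0],
    [0, 0, 0.01, 0],
    [0, 0, 0.015, 0],
    [0, 0, 0.018, 0],
    [0, 0, 0.02, 0],
    [0, 0, 0.02, 0]
  ]
}}

```text
t: 37.4
tool_pos: [480.4, 100.0, 87.0]
tool_rot: [-3.141, -0.0, 1.686]
contact_force: [-1.2, -0.5, -0.4]
gripper_width: -0.0
finger_force: 0.0
```

>>> {"method": "send_rows", "body": {
  "rows": [
    [0, 0, 0.001, 0],
    [0, 0, 0.002, 0],
    [0, 0, 0.003, 0],
    [0, 0, 0.004, 0],
    [0, 0, 0.005, 0]
  ]
}}

```text
t: 38.02
tool_pos: [480.4, 100.0, 82.1]
tool_rot: [3.141, -0.0, 1.686]
contact_force: [-0.6, -0.2, 0.7]
gripper_width: -0.0
finger_force: 0.2
```

>>> {"method": "send_rows", "body": {
  "rows": [
    [0, 0, 0.001, 0],
    [0, 0, 0.002, 0],
    [0, 0, 0.003, 0],
    [0, 0, 0.004, 0]
  ]
}}

```text
t: 38.52
tool_pos: [480.4, 100.0, 78.0]
tool_rot: [3.142, -0.0, 1.686]
contact_force: [-0.3, 0.0, 0.8]
gripper_width: -0.0
finger_force: 0.2
```

>>> {"method": "send_rows", "body": {
  "rows": [
    [0, 0, 0.0005, 0],
    [0, 0, 0.001, 0],
    [0, 0, 0.0015, 0],
    [0, 0, 0.0015, 0]
  ]
}}

```text
t: 39.02
tool_pos: [480.4, 100.0, 76.6]
tool_rot: [3.142, -0.0, 1.686]
contact_force: [0.7, -0.4, -0.2]
gripper_width: 0.005
finger_force: 0.0
```

```bash
python3 - <<'E'
from h import *
s=monitor.sense(); print(s["t"],ab(s["tool_pos"]),s["contact_force"])
im,ci=cap("scene"); cv2.imwrite("pics/s2.png",cv2.resize(im[80:240,80:300],None,fx=3.5,fy=3.5)[:,:,::-1])
E
```

```text
39.025 [-189.7    0.6    6.6] [ 0.72825589 -0.41643339 -0.20456931]
```

View pics/s2.png

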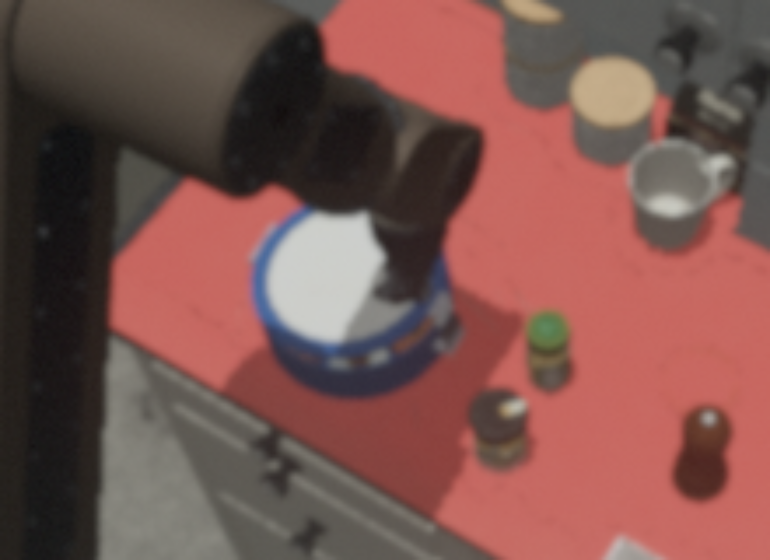

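The scene crop shows the lid over the tin with its white panel at (340,280) and the fingers at (405,280). A strip at (330–440, 350–320) suggests the front is still slightly raised. I'll check its angle numerically.

```bash
python3 - <<'E'
from h import *
s=monitor.sense(); ci=viewer.camera_info("scene")
f=lambda a,b,h: np.round((proj(ci,np.r_[H+U*a+B*b,70+h])-[80,80])*3.5).astype(int)
print("tcp",f(*ab(s["tool_pos"])))
for t in(0,.07,.15,.25,.4):
    print(t,[tuple(f(-r*np.cos(t)+7.5*np.sin(t),b,r*np.sin(t)+7.5*np.cos(t))) for r,b in((209,0),(179,-73),(106,-103),(33,-73),(179,73),(106,103))])
print("rim0",[tuple(f(-106-102*np.cos(q),102*np.sin(q),0)) for q in(0,-.785,-1.57)],"base",[tuple(f(-106-102*np.cos(q),102*np.sin(q),-70)) for q in(0,-.785,-1.57)])
im=cv2.imread("pics/s2.png")
for (u0,v0,u1,v1) in((345,300,350,400),(400,300,440,380)):
    print([tuple(int(x) for x in im[int(v0+(v1-v0)*k/24),int(u0+(u1-u0)*k/24)][::-1]) for k in range(25)])
E
```

```text
tcp [422 309]
0 [(np.int64(438), np.int64(316)), (np.int64(378), np.int64(362)), (np.int64(300), np.int64(358)), (np.int64(252), np.int64(307)), (np.int64(445), np.int64(250)), (np.int64(397), np.int64(202))]
0.07 [(np.int64(436), np.int64(308)), (np.int64(376), np.int64(355)), (np.int64(298), np.int64(354)), (np.int64(251), np.int64(305)), (np.int64(443), np.int64(243)), (np.int64(395), np.int64(198))]
0.15 [(np.int64(433), np.int64(299)), (np.int64(372), np.int64(348)), (np.int64(296), np.int64(349)), (np.int64(250), np.int64(304)), (np.int64(441), np.int64(235)), (np.int64(393), np.int64(193))]
0.25 [(np.int64(427), np.int64(287)), (np.int64(367), np.int64(338)), (np.int64(292), np.int64(343)), (np.int64(248), np.int64(302)), (np.int64(436), np.int64(224)), (np.int64(390), np.int64(187))]
0.4 [(np.int64(415), np.int64(268)), (np.int64(355), np.int64(322)), (np.int64(284), np.int64(334)), (np.int64(245), np.int64(299)), (np.int64(426), np.int64(207)), (np.int64(384), np.int64(176))]
rim0 [(np.int64(438), np.int64(319)), (np.int64(378), np.int64(364)), (np.int64(301), np.int64(360))
[... 153 characters left out ...]
), (203, 204, 201), (201, 203, 199), (192, 193, 190), (178, 179, 176), (169, 170, 167), (159, 160, 157), (142, 143, 143), (105, 109, 119), (72, 80, 102), (57, 65, 94), (61, 65, 88), (77, 76, 84), (91, 87, 85), (87, 86, 90), (70, 71, 81), (53, 52, 67), (50, 46, 62), (51, 48, 63), (50, 47, 62), (53, 47, 62), (69, 50, 62), (111, 59, 63)]
[(72, 64, 63), (96, 91, 90), (117, 115, 114), (114, 115, 119), (95, 99, 111), (70, 76, 100), (59, 65, 95), (58, 64, 92), (62, 61, 83), (76, 60, 64), (89, 64, 58), (94, 66, 61), (81, 62, 68), (65, 54, 66), (57, 49, 64), (54, 47, 61), (53, 46, 60), (54, 46, 60), (67, 48, 60), (87, 53, 61), (115, 59, 61), (136, 65, 63), (140, 67, 63), (141, 68, 64), (141, 68, 64)]
```

```bash
cat >> h.py <<'E'
def lid(im,ci,ths,vmin=150,smax=25):
    hsv=cv2.cvtColor(im,cv2.COLOR_RGB2HSV); m=((hsv[:,:,1]<smax)&(hsv[:,:,2]>vmin)).astype(np.uint8)
    cs,_=cv2.findContours(m,cv2.RETR_EXTERNAL,cv2.CHAIN_APPROX_NONE)
    cu,cv=proj(ci,np.r_[H-U*106,80])
    cs=[c for c in cs if cv2.contourArea(c)>300 and np.hypot(*(c[:,0].mean(0)-[cu,cv]))<120]
    if not cs: print("none",cu,cv); return
    c=max(cs,key=cv2.contourArea); x=c[:,0].astype(float); print(cv2.contourArea(c),x.min(0),x.max(0))
    for t in ths:
        ex=np.r_[-U*np.cos(t),np.sin(t)]; n=np.r_[U*np.sin(t),np.cos(t)]; ey=np.r_[B,0]; o0=np.r_[H,70]+7.5*n
        P=[]
        for u,v in x:
            o,d=ray(ci,u,v); p=o+d*(((o0-o)@n)/(d@n))-o0; P.append([p@ex,p@ey])
        P=np.array(P)
        for _ in range(8):
            A=np.c_[2*P,np.ones(len(P))]; s=np.linalg.lstsq(A,(P**2).sum(1),rcond=None)[0]; r=np.sqrt(s[2]+s[0]**2+s[1]**2)
            e=np.abs(np.hypot(*(P-s[:2]).T)-r); k=e<max(1,1.5*np.median(e)*1.5); P=P[k] if k.sum()>20 else P
        print(t,s[:2].round(1),round(float(r),1),len(P),e.mean().round(2))
E
python3 - <<'E'
from h import *
for n in("scene","wrist"):
    im,ci=cap(n); np.save(f"pics/{n}.npy",im); print(n); lid(im,ci,(0,.05,.1,.15,.2,.3),100)
s=monitor.sense(); print(s["contact_force"],s["torque"])
im=np.load("pics/wrist.npy"); print(im[20:384:26,256].tolist()); print(im[150,10:512:36].tolist())
E
```

```text
scene
993.0 [157. 140.] [197. 177.]
0 [96.1 -0.4] 75.2 68 1.02
0.05 [99.  -1.7] 76.3 67 1.09
0.1 [102.7  -1.9] 78.5 56 0.96
0.15 [107.3  -3.7] 79.8 49 0.96
0.2 [111.8  -5.7] 80.8 48 1.4
0.3 [123.5   2.2] 93.6 60 1.23
wrist
71166.5 [81.  0.] [436. 240.]
0 [108.3   0.3] 90.3 594 0.32
0.05 [107.3   0.4] 87.4 599 0.27
0.1 [106.9   0.4] 84.5 566 0.21
0.15 [107.1   0.4] 81.5 526 0.2
0.2 [108.4   0.5] 78.1 455 0.19
0.3 [113.5   0.5] 70.4 363 0.17
[-0.09626068  0.05502484 -0.07016363] [ 0.02735256 -0.0383449   0.01539858]
[[221, 223, 221], [222, 223, 222], [222, 225, 223], [223, 225, 224], [224, 226, 225], [145, 146, 138], [143, 145, 139], [145, 145, 139], [149, 150, 143], [6, 8, 8], [30, 30, 30], [23, 23, 25], [229, 85, 75], [5, 5, 11]]
[[34, 38, 37], [38, 41, 42], [23, 50, 89], [131, 133, 127], [136, 137, 131], [137, 137, 133], [140, 141, 136], [146, 147, 143], [144, 145, 140], [143, 144, 138], [140, 141, 135], [181, 183, 177], [39, 91, 157], [221, 82, 73]]
```

>>> {"method": "send_rows", "body": {
  "rows": [
    [0, 0, -0.03, 0],
    [0, 0, -0.09, 0],
    [0, 0, -0.15, 0],
    [-0.04, 0, -0.2, 0],
    [-0.06, 0, -0.2, 0],
    [-0.06, 0, -0.2, 0],
    [-0.06, 0, -0.2, 0]
  ]
}}

```text
t: 40.05
tool_pos: [487.0, 40.8, 276.1]
tool_rot: [-3.141, -0.0, 1.686]
contact_force: [-1.4, 0.2, -0.1]
gripper_width: 0.001
finger_force: 0.0
```

```bash
cat >> h.py <<'E'
def edge(im,ci,ths):
    # outer boundary blue -> red of the lid, fitted as a circle on the lid plane at each angle
    hsv=cv2.cvtColor(im,cv2.COLOR_RGB2HSV); m=(((hsv[:,:,0]>95)&(hsv[:,:,0]<130)&(hsv[:,:,1]>90))|((hsv[:,:,1]<25)&(hsv[:,:,2]>100))).astype(np.uint8)
    m=cv2.morphologyEx(m,cv2.MORPH_CLOSE,np.ones((5,5)))
    cs,_=cv2.findContours(m,cv2.RETR_EXTERNAL,cv2.CHAIN_APPROX_NONE); cc=proj(ci,np.r_[H-U*106,80])
    c=max((c for c in cs if cv2.pointPolygonTest(c,tuple(map(float,cc)),False)>0),key=cv2.contourArea)[:,0].astype(float)
    c=c[(c[:,0]>2)&(c[:,0]<509)&(c[:,1]>2)&(c[:,1]<381)]
    for t in ths:
        ex=np.r_[-U*np.cos(t),np.sin(t)]; n=np.r_[U*np.sin(t),np.cos(t)]; ey=np.r_[B,0]; o0=np.r_[H,70]+6*n
        P=np.array([[p@ex,p@ey] for p in [(lambda o,d:o+d*(((o0-o)@n)/(d@n))-o0)(*ray(ci,u,v)) for u,v in c]])
        for _ in range(10):
            A=np.c_[2*P,np.ones(len(P))]; s=np.linalg.lstsq(A,(P**2).sum(1),rcond=None)[0]; r=np.sqrt(s[2]+s[0]**2+s[1]**2)
            e=np.abs(np.hypot(*(P-s[:2]).T)-r); k=e<max(1.2,2.2*np.median(e)); P=P[k]
        print("edge",t,s[:2].round(1),round(float(r),1),len(P),len(c),e.mean().round(2))
E
python3 - <<'E'
from h import *
s=monitor.sense(); print(s["t"],ab(s["tool_pos"]),s["contact_force"])
for n in("wrist","scene"):
    im,ci=cap(n); np.save(f"pics/{n}2.npy",im); print(n)
    lid(im,ci,(0,.05,.1,.15),120); edge(im,ci,(0,.05,.1,.15))
E
```

```text
40.05 [-249.3    0.4  206.1] [-1.4376682   0.22671206 -0.05052056]
wrist
14911.0 [179.   0.] [339. 112.]
0 [1.018e+02 1.000e-01] 86.1 231 0.4
0.05 [1.033e+02 1.000e-01] 84.9 257 0.38
0.1 [1.054e+02 1.000e-01] 83.5 246 0.32
0.15 [108.3   0.2] 81.9 212 0.28
edge 0 [1.04e+02 1.00e-01] 105.2 243 361 0.36
edge 0.05 [1.046e+02 1.000e-01] 103.8 261 361 0.32
edge 0.1 [1.059e+02 1.000e-01] 102.3 302 361 0.3
edge 0.15 [1.079e+02 1.000e-01] 100.7 305 361 0.31
scene
1321.0 [157. 138.] [201. 177.]
0 [99.1  6.6] 80.1 109 2.02
0.05 [101.3   3.8] 80.5 88 1.05
0.1 [103.7   1.9] 81.2 108 0.99
0.15 [106.8  -0.5] 81.9 107 0.94
edge 0 [103.3   3.4] 96.7 76 159 0.85
edge 0.05 [105.5   1.9] 97.7 62 159 0.58
edge 0.1 [106.7  -0.7] 97.9 93 159 0.91
edge 0.15 [107.8  -3.9] 98.7 71 159 0.79
```

>>> {"method": "send_rows", "body": {
  "rows": [
    [0.03, 0, 0.05, 0],
    [0.049, 0, 0.105, 0],
    [0.049, 0, 0.15, 0],
    [0.049, 0, 0.17, 0],
    [0.049, 0, 0.176, 0],
    [0.049, 0, 0.176, 0]
  ]
}}

```text
t: 40.9
tool_pos: [481.8, 89.4, 100.7]
tool_rot: [-3.141, -0.0, 1.686]
contact_force: [-0.1, 0.3, 1.2]
gripper_width: -0.001
finger_force: 0.0
```

>>> {"method": "send_rows", "body": {
  "rows": [
    [0, 0, 0.003, 0],
    [0, 0, 0.005, 0]
  ]
}}

```text
t: 41.15
tool_pos: [482.0, 89.1, 96.1]
tool_rot: [3.14, -0.0, 1.686]
contact_force: [0.1, -0.0, 0.3]
gripper_width: -0.002
finger_force: 0.0
```

>>> {"method": "send_rows", "body": {
  "rows": [
    [0, 0, 0.002, 0],
    [0, 0, 0.004, 0]
  ]
}}

```text
t: 41.4
tool_pos: [481.8, 89.0, 91.6]
tool_rot: [3.141, -0.0, 1.686]
contact_force: [-0.4, 0.3, -1.1]
gripper_width: 0.003
finger_force: 0.0
```

>>> {"method": "send_rows", "body": {
  "rows": [
    [0, 0, 0.002, 0],
    [0, 0, 0.004, 0]
  ]
}}

```text
t: 41.65
tool_pos: [481.7, 89.0, 87.4]
tool_rot: [-3.142, -0.0, 1.686]
contact_force: [-0.6, -0.0, 0.4]
gripper_width: -0.001
finger_force: 0.0
```

>>> {"method": "send_rows", "body": {
  "rows": [
    [0, 0, 0.002, 0],
    [0, 0, 0.004, 0]
  ]
}}

```text
t: 41.9
tool_pos: [481.7, 89.0, 83.5]
tool_rot: [3.142, -0.0, 1.686]
contact_force: [-0.7, -0.2, 0.0]
gripper_width: -0.002
finger_force: 0.0
```

>>> {"method": "send_rows", "body": {
  "rows": [
    [0, 0, 0.001, 0],
    [0, 0, 0.002, 0]
  ]
}}

```text
t: 42.15
tool_pos: [481.7, 89.1, 81.5]
tool_rot: [3.141, -0.0, 1.686]
contact_force: [-0.7, 0.1, -1.1]
gripper_width: -0.0
finger_force: 0.0
```

>>> {"method": "send_rows", "body": {
  "rows": [
    [0, 0, 0.001, 0],
    [0, 0, 0.002, 0]
  ]
}}

```text
t: 42.4
tool_pos: [481.7, 89.1, 79.5]
tool_rot: [3.142, -0.0, 1.686]
contact_force: [0.2, -0.4, -0.2]
gripper_width: -0.003
finger_force: 0.0
```

>>> {"method": "send_rows", "body": {
  "rows": [
    [0, 0, 0.001, 0],
    [0, 0, 0.002, 0]
  ]
}}

```text
t: 42.65
tool_pos: [481.7, 89.1, 77.5]
tool_rot: [3.142, -0.0, 1.686]
contact_force: [0.0, 0.3, -0.5]
gripper_width: -0.002
finger_force: 0.1
```

>>> {"method": "send_rows", "body": {
  "rows": [
    [0, 0, 0.001, 0],
    [0, 0, 0.0015, 0]
  ]
}}

```text
t: 42.9
tool_pos: [481.7, 89.0, 76.1]
tool_rot: [3.142, -0.0, 1.686]
contact_force: [-0.3, 0.5, 0.5]
gripper_width: 0.001
finger_force: 0.2
```

>>> {"method": "send_rows", "body": {
  "rows": [
    [0, 0, 0.001, 0],
    [0, 0, 0.0015, 0]
  ]
}}

```text
t: 43.15
tool_pos: [481.7, 89.1, 74.6]
tool_rot: [3.142, -0.0, 1.686]
contact_force: [-0.1, -0.2, 1.3]
gripper_width: -0.001
finger_force: 0.2
```

The pads are touching the lid (0.2 N from z≈77) and it is following, so the real tips sit a bit higher than assumed. I'll keep pressing down in small steps.

>>> {"method": "send_rows", "body": {
  "rows": [
    [0, 0, 0.001, 0],
    [0, 0, 0.002, 0]
  ]
}}

```text
t: 43.4
tool_pos: [481.7, 89.0, 72.5]
tool_rot: [3.141, -0.0, 1.686]
contact_force: [0.3, -0.1, -0.2]
gripper_width: -0.002
finger_force: 0.2
```

>>> {"method": "send_rows", "body": {
  "rows": [
    [0, 0, 0.001, 0],
    [0, 0, 0.002, 0]
  ]
}}

```text
t: 43.65
tool_pos: [481.7, 89.1, 70.5]
tool_rot: [-3.142, -0.0, 1.686]
contact_force: [-0.0, -0.5, 1.1]
gripper_width: -0.0
finger_force: 0.2
```

>>> {"method": "send_rows", "body": {
  "rows": [
    [0, 0, 0.001, 0],
    [0, 0, 0.0015, 0]
  ]
}}

```text
t: 43.9
tool_pos: [481.7, 89.0, 69.0]
tool_rot: [-3.142, -0.0, 1.686]
contact_force: [-0.1, -0.7, 0.0]
gripper_width: 0.0
finger_force: 0.2
```

>>> {"method": "send_rows", "body": {
  "rows": [
    [0, 0, 0.001, 0],
    [0, 0, 0.0015, 0]
  ]
}}

```text
t: 44.15
tool_pos: [481.7, 89.0, 67.5]
tool_rot: [3.142, -0.0, 1.686]
contact_force: [-0.9, 0.1, 0.7]
gripper_width: -0.001
finger_force: 0.2
```

```bash
python3 - <<'E'
from h import *
s=monitor.sense(); print(s["t"],ab(s["tool_pos"]),s["contact_force"])
im,ci=cap("wrist"); np.save("pics/w3.npy",im); lid(im,ci,(0,.05,.1,.15),100); edge(im,ci,(0,.05,.1))
im,ci=cap("scene"); np.save("pics/sc3.npy",im); lid(im,ci,(0,.05,.1),120)
a=np.load("pics/scene.npy");
for q in(a,im): print([tuple(int(x) for x in q[v,180]) for v in range(172,194)])
E
```

```text
44.15 [-200.7    0.6   -2.5] [-0.93838663  0.12977397  0.73064709]
67318.5 [73.  0.] [443. 225.]
0 [106.8   0.3] 87.7 538 0.28
0.05 [106.7   0.4] 84.7 463 0.2
0.1 [107.4   0.4] 81.4 395 0.16
0.15 [109.2   0.4] 77.6 335 0.15
edge 0 [172.8  -5.9] 121.6 1339 3158 10.66
edge 0.05 [167.8  -4.5] 113.7 1278 3158 9.21
edge 0.1 [168.4  -3.2] 102.7 1151 3158 7.79
1028.0 [157. 141.] [194. 178.]
0 [98.2 -5.2] 73.8 71 1.51
0.05 [101.9  -7.3] 74.3 63 1.51
0.1 [105.9  -9.4] 74.8 58 1.59
[(154, 154, 151), (144, 143, 141), (140, 139, 136), (135, 135, 132), (121, 121, 124), (95, 99, 111), (68, 76, 99), (58, 67, 96), (57, 64, 92), (61, 63, 84), (69, 62, 69), (78, 69, 67), (80, 75, 77), (69, 67, 77), (56, 56, 70), (51, 50, 64), (49, 47, 62), (51, 48, 62), (49, 46, 61), (51, 48, 63), (57, 49, 62), (81, 52, 62)]
[(204, 206, 203), (203, 204, 202), (199, 201, 199), (194, 196, 193), (190, 192, 189), (178, 180, 180), (144, 149, 158), (97, 107, 130), (65, 78, 109), (58, 67, 98), (61, 65, 88), (69, 68, 81), (72, 72, 79), (67, 68, 78), (57, 56, 71), (51, 49, 64), (50, 48, 63), (50, 48, 63), (50, 48, 62), (50, 47, 62), (56, 48, 63), (81, 53, 62)]
```

The lid is coming down (about 0.07 now, and the visible gap is narrowing). Carrying on.

>>> {"method": "send_rows", "body": {
  "rows": [
    [0, 0, 0.001, 0],
    [0, 0, 0.002, 0],
    [0, 0, 0.002, 0]
  ]
}}

```text
t: 44.62
tool_pos: [481.7, 89.1, 65.5]
tool_rot: [-3.142, -0.0, 1.686]
contact_force: [-0.6, 0.2, 0.6]
gripper_width: 0.0
finger_force: 0.0
```

>>> {"method": "send_rows", "body": {
  "rows": [
    [0, 0, 0.001, 0],
    [0, 0, 0.002, 0],
    [0, 0, 0.002, 0]
  ]
}}

```text
t: 45.0
tool_pos: [481.8, 89.0, 64.4]
tool_rot: [3.141, 0.0, 1.686]
contact_force: [-3.4, -1.4, 14.3]
gripper_width: -0.004
finger_force: 7.1
```

>>> {"method": "send_rows", "body": {
  "rows": [
    [0, 0, 0.001, 0],
    [0, 0, 0.0015, 0]
  ]
}}

```text
t: 45.25
tool_pos: [481.9, 89.0, 63.1]
tool_rot: [3.141, 0.0, 1.686]
contact_force: [-2.2, -2.2, 14.1]
gripper_width: -0.0
finger_force: 7.2
```

>>> {"method": "send_rows", "body": {
  "rows": [
    [0, 0, 0.001, 0],
    [0, 0, 0.0015, 0]
  ]
}}

```text
t: 45.5
tool_pos: [481.8, 88.8, 61.3]
tool_rot: [3.141, 0.0, 1.686]
contact_force: [-2.7, -3.9, 9.8]
gripper_width: 0.001
finger_force: 5.2
```

The catch is being met at about 14 N. Pressing on through it.

>>> {"method": "send_rows", "body": {
  "rows": [
    [0, 0, 0.001, 0],
    [0, 0, 0.002, 0]
  ]
}}

```text
t: 45.75
tool_pos: [481.8, 88.7, 59.1]
tool_rot: [3.141, 0.0, 1.686]
contact_force: [-2.4, -5.5, 7.7]
gripper_width: 0.003
finger_force: 3.7
```

>>> {"method": "send_rows", "body": {
  "rows": [
    [0, 0, 0.001, 0],
    [0, 0, 0.002, 0]
  ]
}}

```text
t: 46.0
tool_pos: [481.8, 88.7, 56.9]
tool_rot: [3.141, 0.0, 1.686]
contact_force: [-0.9, -3.1, 4.5]
gripper_width: -0.002
finger_force: 2.1
```

>>> {"method": "send_rows", "body": {
  "rows": [
    [0, 0, 0.001, 0],
    [0, 0, 0.002, 0]
  ]
}}

```text
t: 46.25
tool_pos: [481.8, 89.1, 54.6]
tool_rot: [3.141, -0.0, 1.686]
contact_force: [-0.1, -1.0, 1.1]
gripper_width: 0.004
finger_force: 0.7
```

>>> {"method": "send_rows", "body": {
  "rows": [
    [0, 0, 0.001, 0],
    [0, 0, 0.002, 0]
  ]
}}

```text
t: 46.5
tool_pos: [481.5, 89.2, 52.4]
tool_rot: [-3.141, -0.0, 1.686]
contact_force: [-0.1, -0.4, -0.6]
gripper_width: 0.0
finger_force: 0.0
```

>>> {"method": "send_rows", "body": {
  "rows": [
    [0, 0, 0.001, 0],
    [0, 0, 0.0015, 0]
  ]
}}

```text
t: 46.75
tool_pos: [481.6, 89.1, 50.9]
tool_rot: [-3.141, -0.0, 1.686]
contact_force: [0.1, 0.5, -0.3]
gripper_width: -0.003
finger_force: 0.0
```

>>> {"method": "send_rows", "body": {
  "rows": [
    [0, 0, 0.001, 0],
    [0, 0, 0.0015, 0]
  ]
}}

```text
t: 47.0
tool_pos: [481.8, 89.1, 50.5]
tool_rot: [3.141, -0.0, 1.686]
contact_force: [-4.6, 0.0, 20.1]
gripper_width: 0.001
finger_force: 9.9
```

```bash
python3 - <<'E'
from h import *
s=monitor.sense(); print(s["t"],ab(s["tool_pos"]),s["contact_force"])
im,ci=cap("wrist"); lid(im,ci,(-.05,0,.05),100)
im,ci=cap("scene"); print([tuple(int(x) for x in im[v,180]) for v in range(172,194)])
E
```

```text
47.0 [-200.7    0.7  -19.5] [-4.61228940e+00  1.59874780e-03  2.00748791e+01]
71663.0 [61.  0.] [454. 228.]
-0.05 [107.4   0.3] 86.0 484 0.2
0 [107.    0.4] 82.7 441 0.17
0.05 [107.3   0.5] 79.2 405 0.16
[(205, 206, 205), (204, 206, 205), (203, 205, 204), (200, 201, 200), (189, 191, 189), (170, 170, 169), (147, 148, 145), (122, 123, 126), (94, 98, 112), (67, 76, 101), (57, 67, 97), (55, 63, 94), (53, 60, 87), (53, 56, 78), (50, 49, 68), (49, 47, 63), (51, 49, 63), (50, 48, 62), (49, 46, 61), (51, 48, 63), (57, 49, 64), (80, 50, 60)]
```

The force rose to 20 N at a firm stop, the panel radius fits 0 rad, and the gap strip is gone. Backing off and checking that it stays shut.

>>> {"method": "send_rows", "body": {
  "rows": [
    [0, 0, -0.01, 0],
    [0, 0, -0.05, 0],
    [0, 0, -0.11, 0],
    [-0.03, 0, -0.17, 0],
    [-0.06, 0, -0.22, 0],
    [-0.06, 0, -0.22, 0],
    [-0.06, 0, -0.22, 0],
    [-0.06, 0, -0.22, 0]
  ]
}}

```text
t: 48.1
tool_pos: [488.0, 29.9, 268.4]
tool_rot: [-3.139, -0.001, 1.687]
contact_force: [0.7, 0.6, -0.3]
gripper_width: -0.003
finger_force: 0.0
```

```bash
python3 - <<'E'
from h import *
s=monitor.sense(); print(s["t"],ab(s["tool_pos"]),s["contact_force"],abs(s["qvel"]).max())
im,ci=cap("wrist"); lid(im,ci,(0,.05,.1),120); edge(im,ci,(0,.05,.1))
im,ci=cap("scene"); print([tuple(int(x) for x in im[v,180]) for v in range(172,194)])
E
```

```text
48.1 [-2.602e+02  2.000e-01  1.984e+02] [ 0.70722771  0.5790637  -0.26418721] 0.005792007956628504
13450.5 [180.   0.] [339. 104.]
0 [106.9   0.2] 82.6 207 0.31
0.05 [109.    0.2] 81.1 192 0.29
0.1 [111.8   0.2] 79.4 180 0.27
edge 0 [1.071e+02 1.000e-01] 101.3 270 349 0.29
edge 0.05 [1.085e+02 1.000e-01] 99.8 279 349 0.31
edge 0.1 [110.5   0.2] 98.1 284 349 0.38
[(204, 205, 204), (204, 206, 205), (204, 205, 205), (204, 205, 204), (204, 205, 205), (202, 204, 203), (196, 199, 200), (175, 181, 188), (136, 149, 171), (96, 118, 158), (77, 105, 153), (73, 99, 146), (69, 90, 131), (63, 72, 104), (58, 60, 82), (57, 54, 70), (55, 52, 67), (55, 52, 68), (56, 53, 68), (56, 53, 69), (68, 55, 68), (112, 67, 75)]
```

The lid stays at 0 rad with the gripper clear, and both views agree with the shut geometry. Handing in.

```bash
python3 -c "
from cell import order
print(order.job_done())"
```

```text
the job is handed in; nothing more can be done
None
```

All seven stamps stand in the tin, one in the middle and six round it; the lid is snapped shut (0 rad by camera, with a firm stop at 20 N) and I handed the job in at about 48 s, but the judge returned no verdict.

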